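# Find the denser foot plug on the balance and key it into the bowl mould

## Task

The two plaster foot plugs on the ware board look alike, but one is of denser plaster: stand one on each pan of the balance, let go and let the beam settle. Take the one whose side drops and fit it in the socket on top of the bowl mould on the banding wheel, turning it under light pressure until its two keys drop into slots and it sits fully home; plaster chips, so use no force. Leave the other plug standing on its pan, and disturb nothing else on the bench.

Things in the scene. Friction and masses are not known exactly. Their poses are not given: they have to be found in the camera images.
- plug_a: off-white plaster foot plug, 0.09 to 0.19 kg: body 54 mm across, 28.5 mm high, foot chamfered 3.5 mm; at each end of its x axis a key lug 12 mm wide (y) reaching 40 mm from the centre, 20.5 to 28.5 mm above the foot; on top a grip bar 42 mm (x) by 16 mm (y), 28.5 to 62 mm above the foot. The two plugs look alike but differ in weight. Origin: centre of the foot; z up.
- plug_b: off-white plaster foot plug, 0.09 to 0.19 kg: body 54 mm across, 28.5 mm high, foot chamfered 3.5 mm; at each end of its x axis a key lug 12 mm wide (y) reaching 40 mm from the centre, 20.5 to 28.5 mm above the foot; on top a grip bar 42 mm (x) by 16 mm (y), 28.5 to 62 mm above the foot. The two plugs look alike but differ in weight. Origin: centre of the foot; z up.
- board: wooden ware board on two battens, fixed, 250 mm (its x) by 140 mm, top 24 mm above the bench; the plugs stand on it at the start, about 60 mm either side of its centre along x. Origin: under its centre, on the bench.
- balance: grey equal-arm trip balance, fixed, 105 mm deep (x), 300 mm wide (y): a beam pivoted at its middle carries a round level pan at each end, its +y end the left one. A dial between the pans reaches 127 mm above the bench. Over 25 N on it does harm. Origin: under its middle, on the bench.
- pan_left_top (a point): centre of the upper face of the left (+y) pan: aluminium disc 130 mm across with a 5 mm rim, 100 mm from the middle of the balance, 115 mm above the bench when the beam is level. The pans stay level and move 9 mm up or down from there to the stops; each sits on a cushion that gives 0.4 mm per newton.
- pan_right_top (a point): the same for the right (-y) pan.
- beam (a joint): tilt of the balance beam, rad: 0 level (empty), positive when the left (+y) pan is down, stops at -0.09 and +0.09. It turns almost freely: a plug alone sends its pan to the stop; a few grams of difference tip it within a second.
- wheel: dark banding wheel (low turntable), its foot fixed, carrying a blue-sided plaster bowl mould, 170 mm across, top 116 mm above the bench. Head and mould stand turned to an unknown angle, which these axes do NOT show; they are stiff to turn (0.25 N m). Over 25 N on the mould does harm. Origin: on the wheel's axis, on the bench.
- seat (a point): centre of the socket's floor in the mould, 88 mm above the bench, where a plug's foot stands when home; axes do not turn with the mould. Socket 56.4 mm across, 28 mm deep below the raised land (116 mm across); four radial slots at 90 degrees, 15.5 mm wide and 8 mm deep, cut the land and take the lugs. With its lugs on the land a plug stands 7.5 mm too high.
- mould (a joint): how far the mould stands above (+) or has sunk below (-) its unloaded height on the rubber pad between it and the wheel head, m: the pad gives 1 mm per 3 newtons, at most 6 mm.
- dish: small white porcelain dish, 68 mm across and 32 mm high, loose bystander. Origin: under its centre.
- spatula: spatula, 190 mm long, lying on the bench, loose bystander. Origin near its middle, x along it.
- brush: brush, 170 mm long, lying on the bench behind the balance, loose bystander. Origin near its middle, x along it.
- tin: plain brass-coloured can, 66 mm in diameter and 110 mm high, loose bystander. Origin: under its centre.
Things that resemble listed ones, but are neither listed nor needed, are in the scene too. What is shaped like the plug_b but orange or purple is not meant.

How it is judged:
By the outcome, as a careful person would: the job done as asked, in the order asked, and still so for the second after the job is handed in, with the robot touching nothing.
It also fails if it takes over 72 s, if anything falls off the work surface, if the arm or the gripper's body presses on something with over 40 N, if the wrist force passes 120 N, or if a joint passes its speed limit or range.

## Robot

A 7-joint arm with a two-finger parallel gripper is mounted at the origin on the work surface. World frame = base frame: x ahead of the robot, y to its left, z up, the work surface at z = 0. Lengths are in m, angles in rad, forces in N, time in s.
With the tool pointing down it reaches from about 0.4 to 0.85 m from the base axis. Payload 4.5 kg.
Tool frame: the origin (TCP) lies midway between the tips of the shut fingers; the grasp point (between the pads) lies 19 mm behind it; z points along the fingers, y is the direction in which the jaws open and shut (so a half turn about z gives the same grasp; the last joint's range is limited). The gripper opens to 85 mm and grips with 20 to 120 N. Pads are 22 mm wide; open, the fingers measure 114 mm over their backs; the gripper's body (76 mm by 85 mm) begins 54 mm behind the grasp point. The pads swing forward as they close: fully open they stand 13 mm farther back than shut.
Start: joints at [1.34, 0.689, -0.195, 1.565, 0.157, 0.902, -0.215], TCP at [0.164, -0.603, 0.231] pointing down, gripper open.
Joint ranges: [-3.01, 3.01], [-0.46, 2.08], [-1.47, 1.51], [0.13, 2.56], [-1, 4.14], [0.04, 2.09], [-2.66, 2.66]. Speed limits (rad/s): [2.57, 2.57, 3.14, 3.14, 3.14, 3.14, 3.14].

## Interface

Orientations are given as a unit quaternion [x, y, z, w].
In Python, from plant import ctrl gives the robot as it stands.
- The arm moves only by the shell command python3 -m handwheel 'ROWS'. ROWS is JSON, a list that holds one entry, the list of rows, each a list of 7 numbers: the turn, a rotation vector about the tool's x, y, z in degrees, then the shift along the tool's x, y, z in mm, then the opening in per cent of the stroke, from 0 (shut) to 100 (fully open). A call has 1 to 20 rows; each row shifts and turns the pose as measured when the row begins, along the tool's axes as they then stand; what a row does not reach is not made up. A row lasts 1/8 s, in which the tool goes at most 62.5 mm and 10.7 degrees, less where a joint would pass 70% of its speed; a pose out of reach is approached as far as the arm can. A call is refused whole if a number of a shift passes 62.5 or a number of a turn 10.7, either way. A call with a gripper value outside its range is refused whole. The fingers move at their own pace and stop on an object; the grip force is fixed at half the most. Time passes only in rows, so rows that do not move let the fingers close. It gives the time, the measured TCP pose, the force and the opening at its end, in the units of the state.
- ctrl.sense(): the state, without advancing time (a new reading comes with each control period).
- ctrl.read_camera(name): name is "scene" or "top" or "wrist"; returns the picture (420x560x3 uint8, red, green, blue); there is no depth.
- ctrl.camera_params(name): a dict with "camera_matrix" (3x3 intrinsics, pixels), "R" (3x3) and "t" (3): a world point X has camera coordinates R X + t. Camera axes: x right, y down, z forward; pixel columns grow to the right and rows downward; lengths in m; the calibration is good to about 2 mm. A picture is of the moment at which its call begins: read the wrist's pose just before it. camera_params takes no time and is no camera call; for the wrist camera it gives the pose at the moment of the call.
- ctrl.finish_job(): hands the job in, once; it reports no verdict.
Trained networks look in the newest picture that a camera, given by its name, has taken for a name from the list of things; names that differ only in an ending like _2 or _b are one class to them, and where a whole thing is asked for, a point or a joint stands for the part that bears it (a point fixed in the world has none). Each returns a list of dicts, best first, with "conf" (0 to 1); they miss things now and then, are a little off and sometimes report something else, mostly with a low value. They report only what shows in the picture. A call takes as long as a camera call. They do not tell look-alikes from the thing itself.
- ctrl.search_frame(camera, label): "box" ([centre column, centre row, width, height] in pixels, round what is visible of it).
The state is a dict: "clock": time; "q": joint angles; "joint_vel": joint speeds; "joint_torque": joint torques, N m; "eef_pos": TCP position; "tcp_rot": TCP orientation; "contact_force": force on the tool from outside, world axes, zero at the start; "wrist_torque": the same for the moment, N m; "gripper_width": opening from 0.0 (shut) to 1.0 (fully open).
Only numpy, scipy, OpenCV 4.12 (cv2) and the standard library are available. Lean on these libraries where they do the work, as an engineer would, in place of code of your own. Each camera call takes 0.05 s, during which the arm holds its last target.

## Working session

There is one attempt and no reset: what is moved stays moved. The work goes in short steps, Python scripts to look and compute and a shell command to move; the robot and the scene stay as the last step left them, time stands still between calls to the robot, and variables do not carry over. Pictures are saved under pics/ and viewed, and the job is handed in when it is done.

```bash
ls; mkdir -p pics
python3 - <<'E'
from plant import ctrl
import cv2,numpy as np
s=ctrl.sense();print({k:np.round(v,3) if not isinstance(v,dict) else v for k,v in s.items()})
for n in ["scene","top"]:
    im=ctrl.read_camera(n);cv2.imwrite(f"pics/{n}0.png",im[:,:,::-1])
    p=ctrl.camera_params(n);print(n,{k:np.round(v,3).tolist() for k,v in p.items()})
print(ctrl.sense()['clock'])
E
```

```text
pics
{'clock': np.float64(0.0), 'q': array([ 1.34 ,  0.69 , -0.195,  1.566,  0.157,  0.902, -0.215]), 'joint_vel': array([-0.001,  0.001, -0.002, -0.001, -0.   ,  0.001, -0.   ]), 'joint_torque': array([-0.0000e+00, -5.3960e+01, -1.2670e+00, -1.5854e+01,  9.0000e-03,
        9.0000e-03,  0.0000e+00]), 'eef_pos': array([ 0.163, -0.603,  0.23 ]), 'tcp_rot': array([ 0.991,  0.132, -0.   , -0.001]), 'contact_force': array([-0.048, -0.237,  0.333]), 'wrist_torque': array([ 0.057, -0.071,  0.026]), 'gripper_width': np.float64(0.999)}
scene {'camera_matrix': [[451.381, 0.0, 279.68], [0.0, 451.381, 203.05], [0.0, 0.0, 1.0]], 'R': [[-0.58, 0.815, 0.022], [0.534, 0.4, -0.745], [-0.615, -0.42, -0.667]], 't': [0.257, -0.211, 1.59]}
top {'camera_matrix': [[463.557, 0.0, 284.438], [0.0, 463.557, 214.539], [0.0, 0.0, 1.0]], 'R': [[0.023, -1.0, 0.002], [-0.996, -0.023, -0.09], [0.091, 0.0, -0.996]], 't': [0.052, 0.532, 1.452]}
0.1
```

View pics/scene0.png

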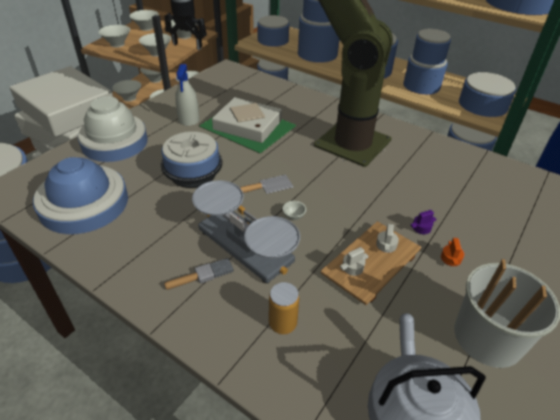

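View pics/top0.png

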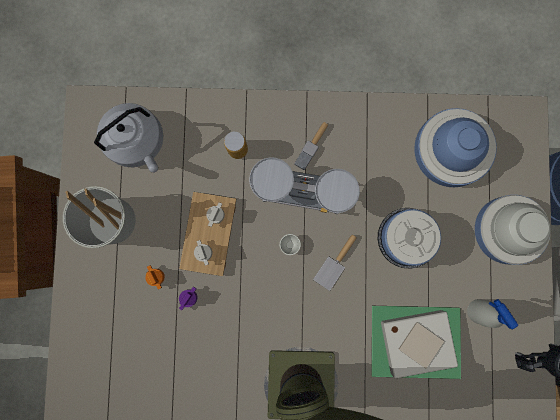

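```bash
cat > h.py <<'E'
from plant import ctrl
import cv2,numpy as np
from scipy.spatial.transform import Rotation as Ro
def px2w(n,u,v,z,p=None):
    p=p or ctrl.camera_params(n);K,R,t=map(np.array,(p["camera_matrix"],p["R"],p["t"]))
    d=R.T@np.linalg.solve(K,[u,v,1.]);c=-R.T@t
    return c+d*(z-c[2])/d[2]
def w2px(n,X,p=None):
    p=p or ctrl.camera_params(n);K,R,t=map(np.array,(p["camera_matrix"],p["R"],p["t"]))
    q=K@(R@np.array(X)+t);return q[:2]/q[2]
def crop(im,u0,v0,u1,v1,k,name):
    cv2.imwrite(f"pics/{name}.png",cv2.resize(im[v0:v1,u0:u1,::-1],None,fx=k,fy=k,interpolation=cv2.INTER_CUBIC))
E
python3 - <<'E'
from h import *
im=cv2.imread("pics/top0.png")[:,:,::-1]
crop(im,175,185,255,285,6,"c_board")
crop(im,370,200,450,280,7,"c_wheel")
crop(im,240,110,370,290,3,"c_bal")
for nm,u,v,z in [("p1",214,214,.086),("p2",203,252,.086),("panL",271.5,179,.115),("panR",337,190.5,.115),("wheel",411,236,.116),("board",210,234,.024)]:
    print(nm,np.round(px2w("top",u,v,z),3))
E
```

```text
p1 [0.522 0.279 0.086]
p2 [0.405 0.308 0.086]
panL [0.629 0.105 0.115]
panR [ 0.598 -0.092  0.115]
wheel [ 0.467 -0.314  0.116]
board [0.463 0.299 0.024]
```

View pics/c_board.png

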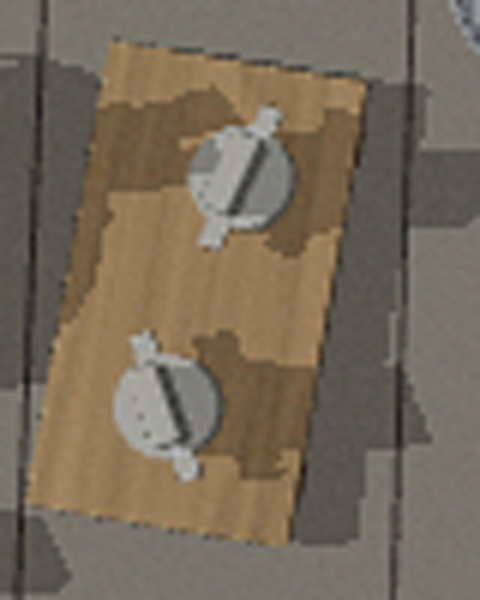

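View pics/c_wheel.png

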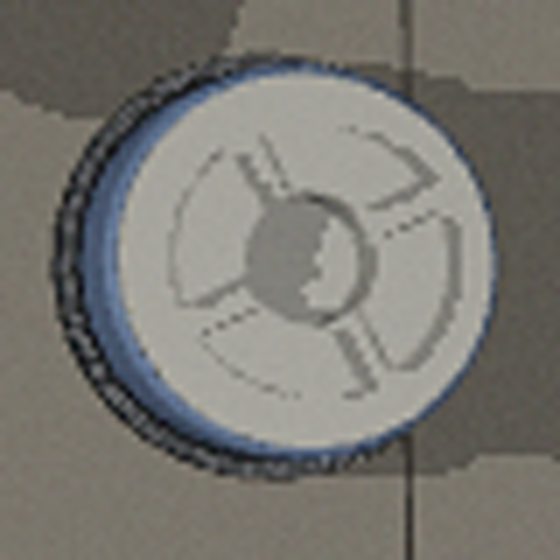

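View pics/c_bal.png

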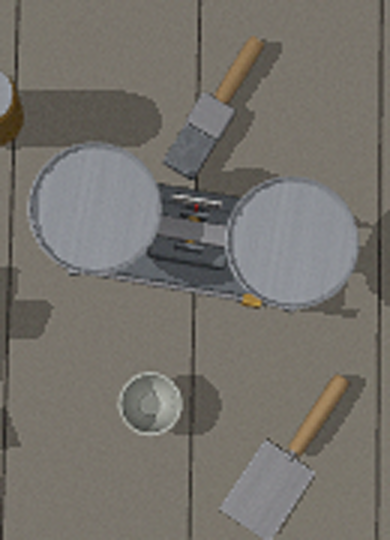

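White things shaped like plugs are P1 at (214,214) and P2 at (203,252), both on the board. The look-alikes are orange at (155,277) and purple at (188,297), on the bench. The crop confirms P1 and P2 are the off-white pair on the board. The wheel is at (411,236) and the pans are at (271,179) and (337,190).

```bash
cat >> h.py <<'E'
def yaw():
    s=ctrl.sense();x=Ro.from_quat(s["tcp_rot"]).as_matrix()[:,0];return np.degrees(np.arctan2(x[1],x[0]))
def plan(target,yawt=None,step=50):
    """suggested rows to go from current pose to target pos / tool yaw (deg)"""
    s=ctrl.sense();R=Ro.from_quat(s["tcp_rot"]);p=np.array(s["eef_pos"]);d=np.array(target)-p
    y0=np.degrees(np.arctan2(*R.as_matrix()[[1,0],0]));yt=y0 if yawt is None else yawt
    Rt=Ro.from_euler("z",yt,degrees=True)*Ro.from_euler("x",180,degrees=True)
    # keep turn path = direct signed difference (no wrap), tilt corrected in row 1
    dy=yt-y0;n=int(max(np.ceil(np.linalg.norm(d)/step),np.ceil(abs(dy)/9),1))
    print("pos",np.round(p,4),"yaw %.1f"%y0,"d_mm",np.round(d*1e3,1),"dyaw %.1f"%dy,"n",n,"q1 %.2f q7 %.2f"%(s["q"][0],s["q"][6]),"t %.2f"%s["clock"],"F",np.round(s["contact_force"],2),"w %.3f"%s["gripper_width"])
    print("tilt",np.round(R.as_matrix()[:2,2],4))
    for i in range(n):
        Ri=Ro.from_euler("z",y0+dy*i/n,degrees=True)*Ro.from_euler("x",180,degrees=True)
        print([0,0,round(-dy/n,1)]+np.round(Ri.inv().apply(d/n)*1e3,1).tolist())
E
python3 - <<'E'
from h import *
print(px2w("top",500,315,.15), px2w("top",410,340,.05))
plan([.30,-.42,.33],15)
E
```

```text
[ 0.2448839  -0.55849073  0.15      ] [ 0.15214434 -0.32816643  0.05      ]
pos [ 0.1634 -0.6026  0.2305] yaw 15.2 d_mm [136.6 182.6  99.5] dyaw -0.2 n 1 q1 1.34 q7 -0.22 t 0.10 F [ 1.09 -1.19 -0.19] w 0.998
tilt [-0.0006  0.0016]
[0, 0, np.float64(0.2), 179.7, -140.5, -99.5]
```

```bash
sed -i 's#np.linalg.norm(d)/step#np.linalg.norm(d)*1e3/step#' h.py; python3 -m handwheel '[[[0,0,0,0,0,-55,100],[0,0,0,0,0,-55,100],[0,0,0,20,-20,-20,100]]]'
python3 - <<'E'
from h import *
plan([.45,-.15,.34],60)
E
```

```text
clock: 0.48
eef_pos: [0.1751, -0.5776, 0.36]
tcp_rot: [0.991, 0.13, -0.002, -0.005]
contact_force: [-0.1, 0.2, -1.4]
gripper_width: 0.998
pos [ 0.1751 -0.5776  0.36  ] yaw 15.0 d_mm [274.9 427.6 -20. ] dyaw 45.0 n 11 q1 1.32 q7 -0.22 t 0.47 F [-0.14  0.21 -1.37] w 0.998
tilt [-0.0044  0.0096]
[0, 0, np.float64(-4.1), 34.2, -31.1, 1.8]
[0, 0, np.float64(-4.1), 36.3, -28.6, 1.8]
[0, 0, np.float64(-4.1), 38.3, -25.9, 1.8]
[0, 0, np.float64(-4.1), 40.0, -23.1, 1.8]
[0, 0, np.float64(-4.1), 41.6, -20.2, 1.8]
[0, 0, np.float64(-4.1), 42.9, -17.2, 1.8]
[0, 0, np.float64(-4.1), 44.0, -14.1, 1.8]
[0, 0, np.float64(-4.1), 44.9, -10.9, 1.8]
[0, 0, np.float64(-4.1), 45.6, -7.7, 1.8]
[0, 0, np.float64(-4.1), 46.0, -4.4, 1.8]
[0, 0, np.float64(-4.1), 46.2, -1.1, 1.8]
```

```bash
python3 -m handwheel '[[[0,0,-4,34,-31,2,100],[0,0,-4,36,-29,2,100],[0,0,-4,38,-26,2,100],[0,0,-4,40,-23,2,100],[0,0,-4,42,-20,2,100],[0,0,-4,43,-17,2,100],[0,0,-4,44,-14,2,100],[0,0,-4,45,-11,2,100],[0,0,-4,46,-8,2,100],[0,0,-4,46,-4,2,100],[0,0,-4,46,-1,2,100]]]'
python3 - <<'E'
from h import *
plan([.50,.26,.30],155)
E
```

```text
clock: 1.85
eef_pos: [0.4545, -0.1372, 0.3387]
tcp_rot: [0.866, 0.501, -0.001, -0.005]
contact_force: [0.5, -0.5, 0.7]
gripper_width: 0.998
pos [ 0.4545 -0.1372  0.3387] yaw 60.1 d_mm [ 45.5 397.2 -38.7] dyaw 94.9 n 11 q1 0.56 q7 -0.58 t 1.85 F [ 0.46 -0.49  0.74] w 0.998
tilt [-0.0068  0.0067]
[0, 0, np.float64(-8.6), 33.4, -14.4, 3.5]
[0, 0, np.float64(-8.6), 35.2, -9.2, 3.5]
[0, 0, np.float64(-8.6), 36.1, -3.9, 3.5]
[0, 0, np.float64(-8.6), 36.3, 1.6, 3.5]
[0, 0, np.float64(-8.6), 35.7, 7.0, 3.5]
[0, 0, np.float64(-8.6), 34.2, 12.3, 3.5]
[0, 0, np.float64(-8.6), 32.0, 17.3, 3.5]
[0, 0, np.float64(-8.6), 29.0, 21.9, 3.5]
[0, 0, np.float64(-8.6), 25.4, 26.0, 3.5]
[0, 0, np.float64(-8.6), 21.2, 29.5, 3.5]
[0, 0, np.float64(-8.6), 16.5, 32.4, 3.5]
```

```bash
python3 -m handwheel '[[[0,0,-8.6,33,-14,3,100],[0,0,-8.6,35,-9,4,100],[0,0,-8.6,36,-4,3,100],[0,0,-8.6,36,2,4,100],[0,0,-8.6,36,7,3,100],[0,0,-8.6,34,12,4,100],[0,0,-8.6,32,17,4,100],[0,0,-8.6,29,22,3,100],[0,0,-8.6,25,26,3,100],[0,0,-8.6,21,30,3,100],[0,0,-8.6,16,32,3,100],[0,0,0,0,0,0,100]]]'
python3 - <<'E'
from h import *
im=ctrl.read_camera("wrist");cv2.imwrite("pics/w1.png",im[:,:,::-1])
p=ctrl.camera_params("wrist");print(p)
plan([.522,.279,.086+.02],155)
import pickle;pickle.dump(p,open("w1.pkl","wb"))
E
```

```text
clock: 3.35
eef_pos: [0.4904, 0.2734, 0.2988]
tcp_rot: [0.19, 0.982, 0.001, -0.007]
contact_force: [-0.7, 0.1, -0.0]
gripper_width: 1.003
{'camera_matrix': array([[371.24128023,   0.        , 274.88990951],
       [  0.        , 371.24128023, 212.92116944],
       [  0.        ,   0.        ,   1.        ]]), 'R': array([[ 0.37624392,  0.92651697, -0.00261197],
       [ 0.89611426, -0.36317867,  0.25510877],
       [ 0.23541399, -0.09832374, -0.96690883]]), 't': array([-0.43464979, -0.39066775,  0.35747414])}
pos [0.4909 0.2714 0.2986] yaw 157.9 d_mm [  31.1    7.6 -192.6] dyaw -2.9 n 4 q1 -0.05 q7 0.05 t 3.40 F [ 0.6  -0.82 -0.58] w 0.999
tilt [-0.0135  0.003 ]
[0, 0, np.float64(0.7), -6.5, 4.7, 48.2]
[0, 0, np.float64(0.7), -6.4, 4.8, 48.2]
[0, 0, np.float64(0.7), -6.4, 4.9, 48.2]
[0, 0, np.float64(0.7), -6.3, 4.9, 48.2]
```

View pics/w1.png

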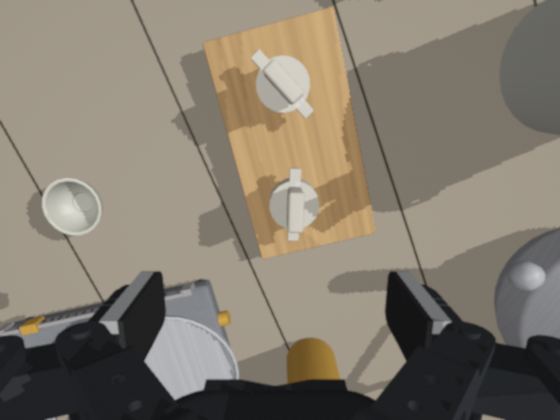

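Run:
```python
from h import *
im=cv2.imread("pics/w1.png")[:,:,::-1]
crop(im,240,160,340,250,6,"w1a"); crop(im,235,40,335,130,6,"w1b")
```

```text
(no output)
```

View pics/w1a.png

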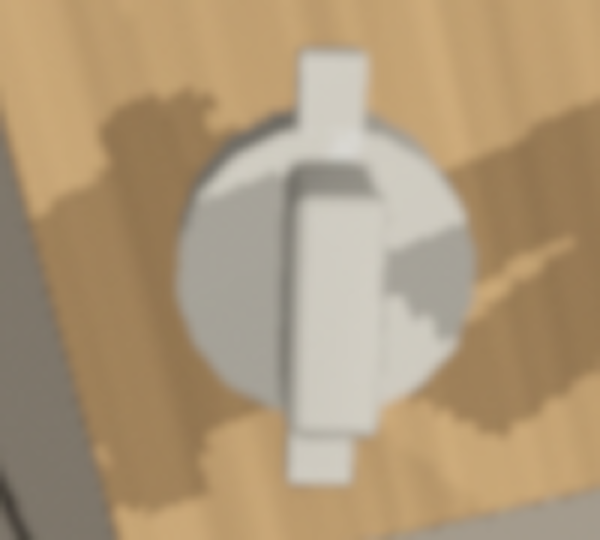

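View pics/w1b.png

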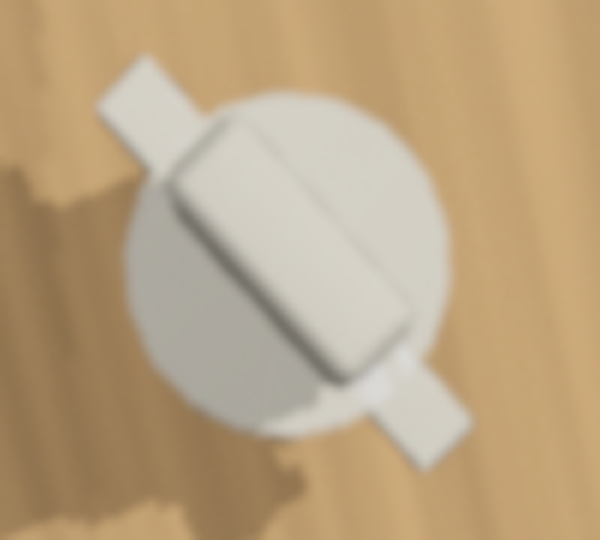

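Run:
```python
from h import *
import pickle;p=pickle.load(open("w1.pkl","rb"))
for nm,o,bar,lug in [("P1",(240,160),[(298,195),(383,198),(376,436),(292,432)],[(300,49),(369,51),(352,486),(287,484)]),
 ("P2",(235,40),[(173,185),(235,118),(412,312),(343,382)],[(98,105),(146,55),(474,422),(425,470)])]:
  for q,z in ((bar,.086),(lug,.0525)):
    W=[px2w("wrist",o[0]+a/6,o[1]+b/6,z,p)[:2] for a,b in q]
    a=(W[0]+W[1])/2;b=(W[2]+W[3])/2;d=a-b
    print(nm,z,"c",np.round((a+b)/2,4),"len %.4f yaw %.1f"%(np.linalg.norm(d),np.degrees(np.arctan2(d[1],d[0]))%180))
plan([.522,.279,.15],153)
```

```text
P1 0.086 c [0.5246 0.2793] len 0.0408 yaw 157.2
P1 0.0525 c [0.5251 0.279 ] len 0.0809 yaw 156.7
P2 0.086 c [0.4049 0.3135] len 0.0387 yaw 21.2
P2 0.0525 c [0.4048 0.3138] len 0.0797 yaw 21.4
pos [0.4909 0.2714 0.2986] yaw 157.9 d_mm [  31.1    7.6 -148.6] dyaw -4.9 n 4 q1 -0.05 q7 0.05 t 3.40 F [ 0.6  -0.82 -0.58] w 0.999
tilt [-0.0135  0.003 ]
[0, 0, np.float64(1.2), -6.5, 4.7, 37.2]
[0, 0, np.float64(1.2), -6.4, 4.8, 37.2]
[0, 0, np.float64(1.2), -6.3, 5.0, 37.2]
[0, 0, np.float64(1.2), -6.2, 5.1, 37.2]
```

```bash
sed -i 's#^    print("tilt".*#    print("tiltcorr deg tool xyz",np.round((R.inv()*Ro.from_euler("z",y0,degrees=True)*Ro.from_euler("x",180,degrees=True)).as_rotvec(degrees=True),2))#' h.py
python3 - <<'E'
from h import *
plan([.525,.279,.115],157)
E
```

```text
pos [0.4909 0.2714 0.2986] yaw 157.9 d_mm [  34.1    7.6 -183.6] dyaw -0.9 n 4 q1 -0.05 q7 0.05 t 3.40 F [ 0.6  -0.82 -0.58] w 0.999
tiltcorr deg tool xyz [-0.13 -0.78  0.  ]
[0, 0, np.float64(0.2), -7.2, 5.0, 45.9]
[0, 0, np.float64(0.2), -7.2, 5.0, 45.9]
[0, 0, np.float64(0.2), -7.1, 5.0, 45.9]
[0, 0, np.float64(0.2), -7.1, 5.1, 45.9]
```

```bash
python3 -m handwheel '[[[0,-0.8,0.2,-7,5,46,100],[0,0,0.2,-7,5,46,100],[0,0,0.2,-7,5,46,100],[0,0,0.2,-7,5,46,70],[0,0,0,0,0,0,70]]]'
python3 - <<'E'
from h import *
im=ctrl.read_camera("wrist");cv2.imwrite("pics/w2.png",im[:,:,::-1])
plan([.525,.279,.058],157)
E
```

```text
clock: 4.03
eef_pos: [0.5282, 0.27, 0.1102]
tcp_rot: [0.206, 0.979, -0.005, 0.003]
contact_force: [-0.3, -0.7, 0.2]
gripper_width: 0.699
pos [0.5289 0.2715 0.1125] yaw 156.3 d_mm [ -3.9   7.5 -54.5] dyaw 0.7 n 2 q1 -0.15 q7 -0.14 t 4.08 F [-0.3  -0.16 -0.17] w 0.704
tiltcorr deg tool xyz [-0.23  0.5  -0.  ]
[0, 0, np.float64(-0.4), 3.3, 2.7, 27.2]
[0, 0, np.float64(-0.4), 3.3, 2.7, 27.2]
```

View pics/w2.png

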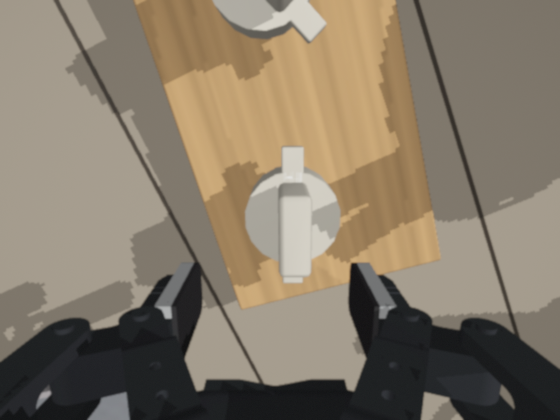

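```bash
cat >> h.py <<'E'
def quad(q,z,p=None):
    W=[px2w("wrist",a,b,z,p)[:2] for a,b in q]
    a=(W[0]+W[1])/2;b=(W[2]+W[3])/2;d=a-b
    print("c",np.round((a+b)/2,4),"len %.4f wid %.4f yaw %.1f"%(np.linalg.norm(d),np.linalg.norm(W[0]-W[1]),np.degrees(np.arctan2(d[1],d[0]))%180))
E
python3 - <<'E'
from h import *
im=cv2.imread("pics/w2.png")[:,:,::-1]
crop(im,240,140,350,290,4,"w2a")
quad([(280,195),(311,195),(308,283),(281,283)],.086)
for i in range(3): print(ctrl.sense()["eef_pos"])
E
```

```text
c [0.5268 0.2822] len 0.0456 wid 0.0146 yaw 156.5
[0.52890801 0.27146413 0.11245055]
[0.52890801 0.27146413 0.11245055]
[0.52890801 0.27146413 0.11245055]
```

View pics/w2a.png

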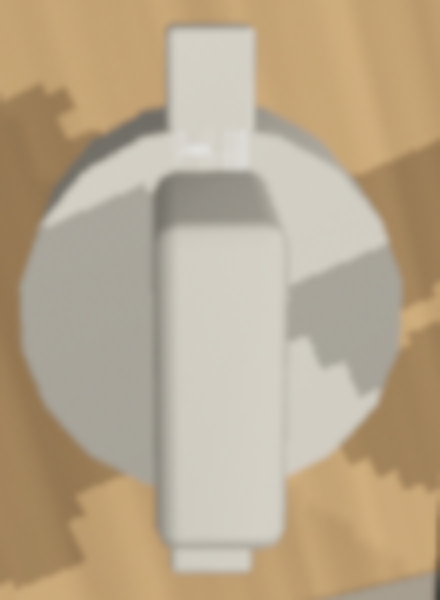

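```bash
python3 - <<'E'
from h import *
quad([(279.5,195.5),(312,195.5),(311,276.5),(280,276.5)],.086)
quad([(282,146.5),(304,146.5),(303,283),(283,283)],.0525)
E
python3 -m handwheel '[[[-0.2,0.5,0,2,2,25,60],[0,0,0,2,3,20,60],[0,0,0,0,0,0,60]]]'
python3 - <<'E'
from h import *
plan([.526,.280,.057],156.7)
E
```

```text
c [0.5254 0.2832] len 0.0418 wid 0.0153 yaw 157.0
c [0.526  0.2831] len 0.0816 wid 0.0120 yaw 157.0
clock: 4.45
eef_pos: [0.5302, 0.2792, 0.0729]
tcp_rot: [0.207, 0.978, 0.003, 0.003]
contact_force: [-0.1, -0.6, 0.7]
gripper_width: 0.603
pos [0.5302 0.2792 0.0729] yaw 156.1 d_mm [ -4.2   0.8 -15.9] dyaw 0.6 n 1 q1 -0.17 q7 -0.19 t 4.45 F [-0.07 -0.64  0.74] w 0.603
tiltcorr deg tool xyz [0.43 0.29 0.  ]
[0, 0, np.float64(-0.6), 4.1, -1.0, 15.9]
```

```bash
python3 -m handwheel '[[[0.4,0.3,-0.8,4,0,15,45],[0,0,0,0,0,0,40],[0,0,0,0,0,0,20],[0,0,0,0,0,0,0],[0,0,0,0,0,0,0],[0,0,0,0,0,0,0]]]'
python3 - <<'E'
from h import *
plan([.526,.280,.057],156.7)
E
```

```text
clock: 5.2
eef_pos: [0.5276, 0.282, 0.0598]
tcp_rot: [0.2, 0.98, 0.001, 0.001]
contact_force: [0.7, 0.5, -1.2]
gripper_width: 0.179
pos [0.5276 0.282  0.0598] yaw 156.9 d_mm [-1.6 -2.  -2.8] dyaw -0.2 n 1 q1 -0.19 q7 -0.20 t 5.20 F [ 0.72  0.55 -1.24] w 0.179
tiltcorr deg tool xyz [0.19 0.12 0.  ]
[0, 0, np.float64(0.2), 0.7, -2.5, 2.8]
```

```bash
python3 -m handwheel '[[[0,0,0,0,0,-20,0],[0,0,0,0,0,-45,0],[0,0,0,0,0,-50,0],[0,0,0,0,0,-40,0]]]'
python3 - <<'E'
from h import *
plan([.629,.103,.18],140)
E
```

```text
clock: 5.7
eef_pos: [0.5254, 0.2807, 0.2198]
tcp_rot: [0.199, 0.98, -0.0, -0.001]
contact_force: [0.6, 0.4, -1.3]
gripper_width: 0.178
pos [0.5254 0.2807 0.2198] yaw 157.0 d_mm [ 103.6 -177.7  -39.8] dyaw -17.0 n 5 q1 -0.11 q7 -0.01 t 5.70 F [ 0.57  0.42 -1.3 ] w 0.178
tiltcorr deg tool xyz [-0.07 -0.08  0.  ]
[0, 0, np.float64(3.4), -32.9, -24.6, 8.0]
[0, 0, np.float64(3.4), -34.3, -22.6, 8.0]
[0, 0, np.float64(3.4), -35.6, -20.6, 8.0]
[0, 0, np.float64(3.4), -36.8, -18.4, 8.0]
[0, 0, np.float64(3.4), -37.8, -16.2, 8.0]
```

```bash
python3 -m handwheel '[[[0,0,3.4,-33,-25,2,0],[0,0,3.4,-34,-23,8,0],[0,0,3.4,-36,-21,10,0],[0,0,3.4,-37,-18,10,0],[0,0,3.4,-38,-16,8,0],[0,0,0,0,0,0,0]]]'
python3 - <<'E'
from h import *
plan([.629,.103,.158],140)
im=ctrl.read_camera("wrist");cv2.imwrite("pics/w3.png",im[:,:,::-1])
im=ctrl.read_camera("top");crop(im,230,130,370,230,5,"t3")
E
```

```text
clock: 6.45
eef_pos: [0.634, 0.1013, 0.1943]
tcp_rot: [0.344, 0.939, 0.006, 0.004]
contact_force: [-0.5, -0.2, -0.3]
gripper_width: 0.176
pos [0.634  0.1013 0.1943] yaw 139.7 d_mm [ -5.    1.7 -36.3] dyaw 0.3 n 1 q1 0.17 q7 0.08 t 6.45 F [-0.53 -0.24 -0.31] w 0.176
tiltcorr deg tool xyz [0.86 0.19 0.  ]
[0, 0, np.float64(-0.3), 4.9, -1.9, 36.3]
```

View pics/w3.png

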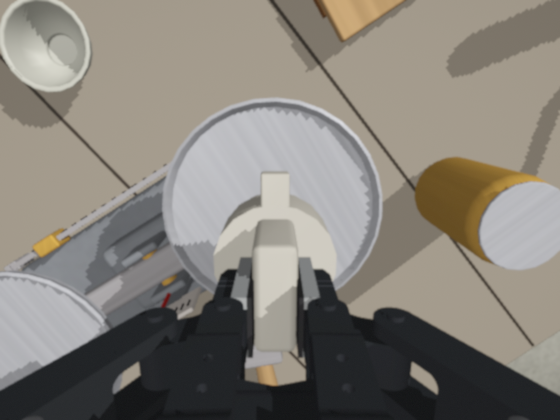

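View pics/t3.png

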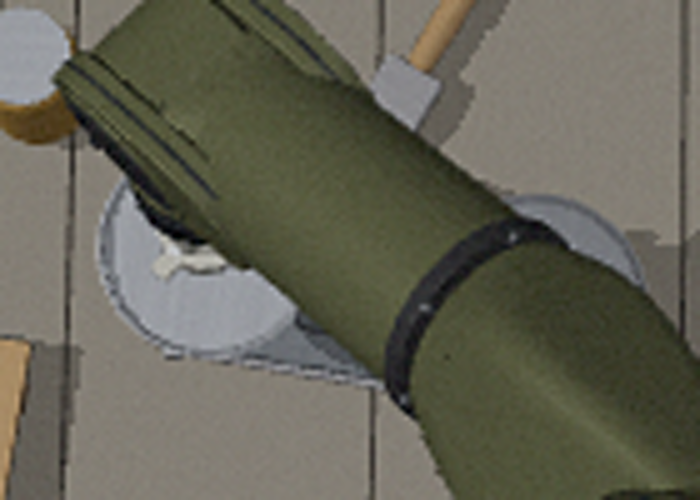

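Run:
```python
from h import *
from scipy.optimize import least_squares
P=np.array([px2w("wrist",u,v,.120)[:2] for u,v in [(163,200),(382,198),(272,98),(196,130),(346,128)]])
r=least_squares(lambda c:np.linalg.norm(P-c,axis=1)-.065,P.mean(0));print(r.x,r.fun)
r=least_squares(lambda c:np.linalg.norm(P-c[:2],axis=1)-c[2],[*P.mean(0),.065]);print(r.x)
zt=ctrl.sense()["eef_pos"][2]-.036+.062
quad([(256,222),(296,221),(295,350),(253,350)],zt); quad([(261,172),(290,172),(281,366),(245,366)],zt-.0335)
plan([.629,.103,.158],140)
```

```text
[0.62512355 0.11236591] [ 1.85617265e-03  2.12927307e-03  9.21891077e-05 -1.07092594e-04
 -5.19534398e-04]
[0.62723975 0.11063227 0.0671837 ]
c [0.6262 0.1106] len 0.0496 wid 0.0134 yaw 139.4
c [0.6333 0.102 ] len 0.0940 wid 0.0120 yaw 136.5
pos [0.6324 0.1069 0.1955] yaw 140.2 d_mm [ -3.4  -3.9 -37.5] dyaw -0.2 n 1 q1 0.17 q7 0.07 t 6.55 F [ 0.55  0.36 -1.22] w 0.174
tiltcorr deg tool xyz [1.08 0.04 0.  ]
[0, 0, np.float64(0.2), 0.1, -5.2, 37.5]
```

```bash
python3 -m handwheel '[[[1,0,0,2,-2,18,0],[0,0,0,1,-2,15,0],[0,0,0,0,0,0,0]]]'
python3 - <<'E'
from h import *
plan([.628,.106,.151],140)
E
```

```text
clock: 6.92
eef_pos: [0.6254, 0.11, 0.1612]
tcp_rot: [0.337, 0.941, 0.001, -0.0]
contact_force: [-0.6, -0.1, -1.0]
gripper_width: 0.173
pos [0.6254 0.11   0.1612] yaw 140.6 d_mm [  2.6  -4.  -10.2] dyaw -0.6 n 1 q1 0.15 q7 0.04 t 6.92 F [-0.58 -0.1  -1.01] w 0.173
tiltcorr deg tool xyz [ 0.08 -0.08 -0.  ]
[0, 0, np.float64(0.6), -4.5, -1.5, 10.2]
```

```bash
python3 -m handwheel '[[[0,0,0,-2,-1,5,0],[0,0,0,0,0,4,0],[0,0,0,0,0,4,0],[0,0,0,0,0,3,0]]]'
python3 - <<'E'
from h import *
plan([.628,.106,.142],140)
E
```

```text
clock: 7.42
eef_pos: [0.6267, 0.1086, 0.1447]
tcp_rot: [0.337, 0.941, 0.001, -0.0]
contact_force: [-0.2, 0.4, -1.0]
gripper_width: 0.178
pos [0.6267 0.1086 0.1447] yaw 140.6 d_mm [ 1.3 -2.6 -2.7] dyaw -0.6 n 1 q1 0.14 q7 0.03 t 7.42 F [-0.15  0.43 -1.01] w 0.178
tiltcorr deg tool xyz [ 0.14 -0.06 -0.  ]
[0, 0, np.float64(0.6), -2.7, -1.2, 2.7]
```

```bash
python3 -m handwheel '[[[0,0,0,0,0,2,0],[0,0,0,0,0,1,0],[0,0,0,0,0,0,0]]]'
python3 - <<'E'
from h import *
plan([.628,.106,.142],140)
im=ctrl.read_camera("scene");crop(im,150,150,350,300,4,"s4");plan([.628,.106,.142],140)
E
```

```text
clock: 7.8
eef_pos: [0.6268, 0.1086, 0.1415]
tcp_rot: [0.337, 0.941, 0.001, 0.0]
contact_force: [0.7, 1.1, -1.2]
gripper_width: 0.176
pos [0.6268 0.1086 0.1415] yaw 140.6 d_mm [ 1.2 -2.6  0.5] dyaw -0.6 n 1 q1 0.14 q7 0.02 t 7.80 F [ 0.71  1.13 -1.22] w 0.176
tiltcorr deg tool xyz [ 0.15 -0.05 -0.  ]
[0, 0, np.float64(0.6), -2.5, -1.2, -0.5]
pos [0.6269 0.1086 0.1416] yaw 140.6 d_mm [ 1.1 -2.6  0.4] dyaw -0.6 n 1 q1 0.14 q7 0.02 t 7.85 F [-0.21 -0.44 -1.33] w 0.173
tiltcorr deg tool xyz [ 0.15 -0.05 -0.  ]
[0, 0, np.float64(0.6), -2.5, -1.3, -0.4]
```

View pics/s4.png

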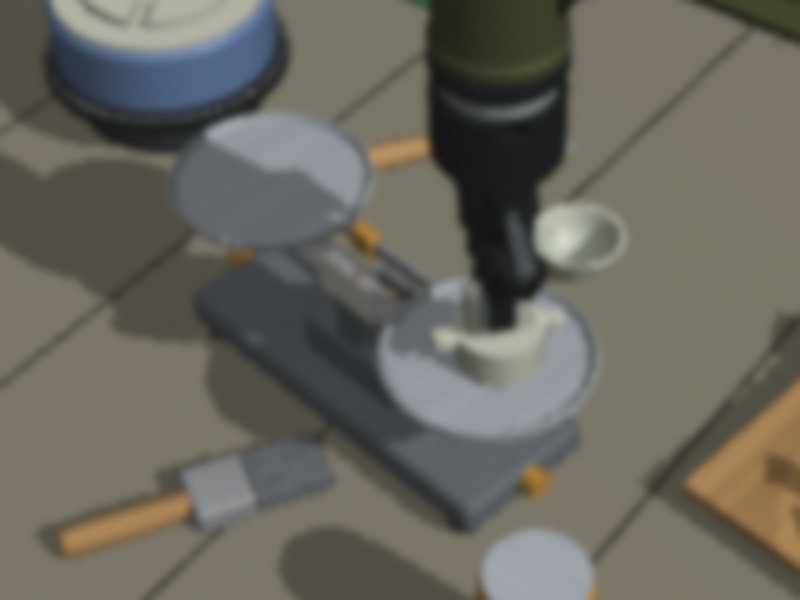

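```bash
python3 -m handwheel '[[[0,0,0,0,0,1.5,0],[0,0,0,0,0,1,0],[0,0,0,0,0,0,0],[0,0,0,0,0,0,0]]]'
python3 - <<'E'
from h import *
plan([.628,.106,.142],140)
E
```

```text
clock: 8.35
eef_pos: [0.627, 0.1087, 0.1402]
tcp_rot: [0.337, 0.941, 0.001, 0.001]
contact_force: [-0.8, -1.1, 1.6]
gripper_width: 0.174
pos [0.627  0.1087 0.1402] yaw 140.6 d_mm [ 1.  -2.7  1.8] dyaw -0.6 n 1 q1 0.14 q7 0.02 t 8.35 F [-0.79 -1.13  1.64] w 0.174
tiltcorr deg tool xyz [0.17 0.   0.  ]
[0, 0, np.float64(0.6), -2.5, -1.4, -1.8]
```

```bash
python3 -m handwheel '[[[0,0,0,0,0,0,25],[0,0,0,0,0,0,45],[0,0,0,0,0,0,60],[0,0,0,0,0,-15,60],[0,0,0,0,0,-40,60],[0,0,0,0,0,-50,60],[0,0,0,0,0,-40,80]]]'
python3 - <<'E'
from h import *
plan([.40,.308,.25],200)
im=ctrl.read_camera("wrist");cv2.imwrite("pics/w4.png",im[:,:,::-1])
E
```

```text
clock: 9.22
eef_pos: [0.6256, 0.1081, 0.2885]
tcp_rot: [0.337, 0.942, 0.001, -0.002]
contact_force: [-0.4, 0.2, 0.1]
gripper_width: 0.791
pos [0.6256 0.1081 0.2885] yaw 140.7 d_mm [-225.6  199.9  -38.5] dyaw 59.3 n 7 q1 0.18 q7 0.16 t 9.22 F [-0.42  0.25  0.12] w 0.791
tiltcorr deg tool xyz [ 0.01 -0.21 -0.  ]
[0, 0, np.float64(-8.5), 43.0, 1.6, 5.5]
[0, 0, np.float64(-8.5), 42.3, 8.0, 5.5]
[0, 0, np.float64(-8.5), 40.7, 14.1, 5.5]
[0, 0, np.float64(-8.5), 38.2, 20.0, 5.5]
[0, 0, np.float64(-8.5), 34.8, 25.4, 5.5]
[0, 0, np.float64(-8.5), 30.7, 30.2, 5.5]
[0, 0, np.float64(-8.5), 25.9, 34.4, 5.5]
```

View pics/w4.png

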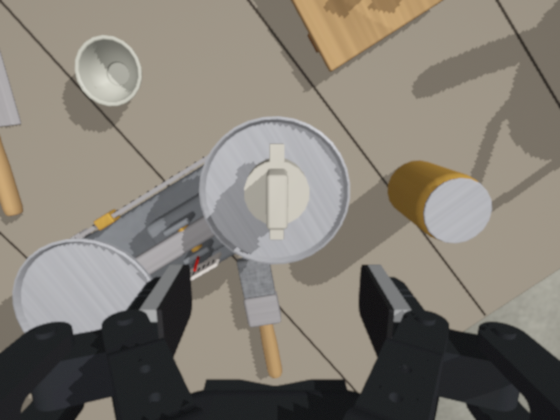

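The plug stands central on the left pan, which is down, with the plug at about (277,190). I'll measure the right pan now and then go to P2.

```bash
python3 - <<'E'
from h import *
from scipy.optimize import least_squares
for z,pts in ((.111,[(200,190),(350,190),(275,118),(275,263)]),(.129,[(14,293),(82,240),(150,275),(30,255)])):
    P=np.array([px2w("wrist",u,v,z)[:2] for u,v in pts])
    r=least_squares(lambda c:np.linalg.norm(P-c,axis=1)-.065,P.mean(0));print(r.x,r.fun)
quad([(268,170),(286,170),(286,229),(267,229)],.106+.062)
E
python3 -m handwheel '[[[0,0,-8.5,43,2,4,80],[0,0,-8.5,42,8,4,80],[0,0,-8.5,41,14,4,80],[0,0,-8.5,38,20,4,80],[0,0,-8.5,35,25,4,80],[0,0,-8.5,31,30,4,80],[0,0,-8.5,26,34,4,80],[0,0,0,0,0,0,80]]]'
python3 - <<'E'
from h import *
plan([.405,.3135,.11],201)
im=ctrl.read_camera("wrist");cv2.imwrite("pics/w5.png",im[:,:,::-1])
E
```

```text
[0.63326881 0.10678375] [0.00271861 0.002724   0.00179084 0.00210394]
[ 0.59995815 -0.0912057 ] [ 0.00133548 -0.00190219  0.00226898  0.00091354]
c [0.6273 0.1126] len 0.0455 wid 0.0132 yaw 140.2
clock: 10.28
eef_pos: [0.396, 0.3143, 0.2739]
tcp_rot: [-0.191, 0.982, 0.005, 0.012]
contact_force: [0.8, -0.6, 0.3]
gripper_width: 0.8
pos [0.396  0.3143 0.2739] yaw -158.0 d_mm [   9.    -0.8 -163.9] dyaw 359.0 n 40 q1 -0.10 q7 0.43 t 10.28 F [ 0.76 -0.64  0.27] w 0.800
tiltcorr deg tool xyz [0.26 1.45 0.  ]
[0, 0, np.float64(-9.0), -0.2, -0.1, 4.1]
[0, 0, np.float64(-9.0), -0.2, -0.1, 4.1]
[0, 0, np.float64(-9.0), -0.2, -0.2, 4.1]
[0, 0, np.float64(-9.0), -0.1, -0.2, 4.1]
[0, 0, np.float64(-9.0), -0.1, -0.2, 4.1]
[0, 0, np.float64(-9.0), -0.1, -0.2, 4.1]
[0, 0, np.float64(-9.0), -0.0, -0.2, 4.1]
[0, 0, np.float64(-9.0), 0.0, -0.2, 4.1]
[0, 0, np.float64(-9.0), 0.0, -0.2, 4.1]
[0, 0, np.float64(-9.0), 0.1, -0.2, 4.1]
[0, 0, np.float64(-9.0), 0.1, -0.2, 4.1]
[0, 0, np.float64(-9.0), 0.1, -0.2, 4.1]
[0, 0, np.float64(-9.0), 0.2, -0.2, 4.1]
[0, 0, np.float64(-9.0), 0.2, -0.1, 4.1]
[0, 0, np.f
[... 346 characters left out ...]
, 4.1]
[0, 0, np.float64(-9.0), 0.1, 0.2, 4.1]
[0, 0, np.float64(-9.0), 0.1, 0.2, 4.1]
[0, 0, np.float64(-9.0), 0.1, 0.2, 4.1]
[0, 0, np.float64(-9.0), 0.0, 0.2, 4.1]
[0, 0, np.float64(-9.0), 0.0, 0.2, 4.1]
[0, 0, np.float64(-9.0), -0.0, 0.2, 4.1]
[0, 0, np.float64(-9.0), -0.1, 0.2, 4.1]
[0, 0, np.float64(-9.0), -0.1, 0.2, 4.1]
[0, 0, np.float64(-9.0), -0.1, 0.2, 4.1]
[0, 0, np.float64(-9.0), -0.2, 0.2, 4.1]
[0, 0, np.float64(-9.0), -0.2, 0.1, 4.1]
[0, 0, np.float64(-9.0), -0.2, 0.1, 4.1]
[0, 0, np.float64(-9.0), -0.2, 0.1, 4.1]
[0, 0, np.float64(-9.0), -0.2, 0.0, 4.1]
[0, 0, np.float64(-9.0), -0.2, 0.0, 4.1]
[0, 0, np.float64(-9.0), -0.2, -0.0, 4.1]
[0, 0, np.float64(-9.0), -0.2, -0.1, 4.1]
```

View pics/w5.png

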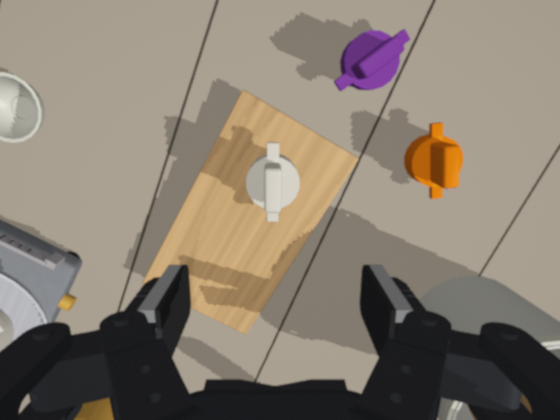

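Run:
```python
from h import *
quad([(266,143),(280,143),(279,221),(267,221)],.0525)
quad([(265.5,165.5),(282,165.5),(281,213),(266,213)],.086)
plan([.405,.3135,.11],-158.7)
```

```text
c [0.4061 0.3145] len 0.0796 wid 0.0136 yaw 21.6
c [0.4046 0.3146] len 0.0445 wid 0.0148 yaw 21.4
pos [0.3978 0.3129 0.2737] yaw -158.3 d_mm [   7.2    0.6 -163.7] dyaw -0.4 n 4 q1 -0.10 q7 0.43 t 10.32 F [0.26 0.03 0.58] w 0.801
tiltcorr deg tool xyz [0.17 1.48 0.  ]
[0, 0, np.float64(0.1), -1.7, -0.5, 40.9]
[0, 0, np.float64(0.1), -1.7, -0.5, 40.9]
[0, 0, np.float64(0.1), -1.7, -0.5, 40.9]
[0, 0, np.float64(0.1), -1.7, -0.5, 40.9]
```

```bash
python3 -m handwheel '[[[0.2,1.4,0.1,-2,0,40,80],[0,0,0,-2,-1,40,80],[0,0,0,-2,0,40,60],[0,0,0,-2,0,36,60],[0,0,0,0,0,0,60]]]'
python3 - <<'E'
from h import *
plan([.405,.314,.059],-158.6)
im=ctrl.read_camera("wrist");crop(im,200,100,360,300,3,"w6")
E
```

```text
clock: 10.95
eef_pos: [0.4165, 0.3119, 0.1157]
tcp_rot: [-0.178, 0.984, -0.002, 0.005]
contact_force: [-0.3, -0.7, -0.1]
gripper_width: 0.597
pos [0.4165 0.3119 0.1157] yaw -159.5 d_mm [-11.5   2.1 -56.7] dyaw 0.9 n 2 q1 -0.22 q7 0.21 t 10.95 F [-0.32 -0.72 -0.12] w 0.597
tiltcorr deg tool xyz [-0.3   0.54 -0.  ]
[0, 0, np.float64(-0.4), 5.0, 3.0, 28.4]
[0, 0, np.float64(-0.4), 5.0, 3.0, 28.4]
```

View pics/w6.png

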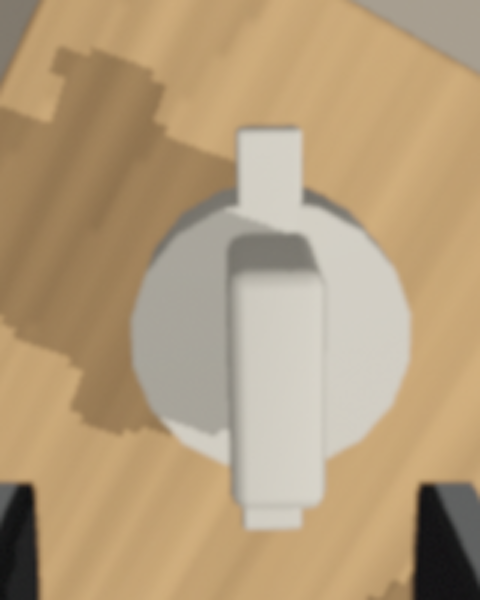

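```bash
python3 - <<'E'
from h import *
f=lambda L:[(200+a/3,100+b/3) for a,b in L]
quad(f([(238,127),(302,127),(303,529),(244,529)]),.0525)
quad(f([(232,270),(325,270),(324,505),(232,505)]),.086)
E
python3 -m handwheel '[[[-0.3,0.5,-0.5,5,3,28,60],[0,0,-0.4,5,2,20,60],[0,0,0,0,0,0,60]]]'
python3 - <<'E'
from h import *
plan([.405,.314,.059],-158.6)
E
```

```text
c [0.405  0.3177] len 0.0814 wid 0.0118 yaw 21.7
c [0.4044 0.3173] len 0.0411 wid 0.0149 yaw 21.2
clock: 11.38
eef_pos: [0.4107, 0.3167, 0.0739]
tcp_rot: [-0.184, 0.983, 0.004, 0.006]
contact_force: [-0.4, 0.3, 0.5]
gripper_width: 0.598
pos [0.4107 0.3167 0.0739] yaw -158.8 d_mm [ -5.7  -2.7 -14.9] dyaw 0.2 n 1 q1 -0.26 q7 0.11 t 11.38 F [-0.42  0.3   0.52] w 0.598
tiltcorr deg tool xyz [0.28 0.78 0.  ]
[0, 0, np.float64(-0.2), 6.3, -0.5, 14.9]
```

```bash
python3 -m handwheel '[[[0.3,0.7,0,6,-0.5,14,45],[0,0,0,0,0,0,40],[0,0,0,0,0,0,20],[0,0,0,0,0,0,0],[0,0,0,0,0,0,0],[0,0,0,0,0,0,0]]]'
python3 - <<'E'
from h import *
plan([.405,.314,.059],-158.7)
E
```

```text
clock: 12.12
eef_pos: [0.4079, 0.3155, 0.0627]
tcp_rot: [-0.182, 0.983, 0.001, 0.003]
contact_force: [0.3, 0.3, -0.8]
gripper_width: 0.173
pos [0.4079 0.3155 0.0627] yaw -159.0 d_mm [-2.9 -1.5 -3.7] dyaw 0.3 n 1 q1 -0.27 q7 0.09 t 12.12 F [ 0.31  0.25 -0.78] w 0.173
tiltcorr deg tool xyz [0.07 0.39 0.  ]
[0, 0, np.float64(-0.3), 3.2, -0.4, 3.7]
```

```bash
python3 -m handwheel '[[[0,0,0,0,0,-20,0],[0,0,0,0,0,-50,0],[0,0,0,0,0,-55,0],[0,0,0,0,0,-55,0],[0,0,0,0,0,-10,0]]]'
python3 - <<'E'
from h import *
plan([.598,-.093,.20],-235)
s=ctrl.sense();print(s["q"])
E
```

```text
clock: 12.75
eef_pos: [0.4059, 0.314, 0.2566]
tcp_rot: [-0.183, 0.983, -0.0, 0.001]
contact_force: [0.4, -0.1, -1.3]
gripper_width: 0.178
pos [0.4059 0.314  0.2566] yaw -158.9 d_mm [ 192.1 -407.   -56.6] dyaw -76.1 n 10 q1 -0.12 q7 0.44 t 12.75 F [ 0.44 -0.13 -1.3 ] w 0.178
tiltcorr deg tool xyz [-0.05  0.12 -0.  ]
[0, 0, np.float64(7.6), -3.3, -44.9, 5.7]
[0, 0, np.float64(7.6), -9.2, -44.1, 5.7]
[0, 0, np.float64(7.6), -15.0, -42.4, 5.7]
[0, 0, np.float64(7.6), -20.5, -40.1, 5.7]
[0, 0, np.float64(7.6), -25.6, -37.0, 5.7]
[0, 0, np.float64(7.6), -30.3, -33.3, 5.7]
[0, 0, np.float64(7.6), -34.4, -29.0, 5.7]
[0, 0, np.float64(7.6), -37.9, -24.2, 5.7]
[0, 0, np.float64(7.6), -40.8, -19.0, 5.7]
[0, 0, np.float64(7.6), -43.0, -13.4, 5.7]
[-0.12269358  0.70262718 -1.08496792  1.84505572  0.72151522  1.05038442
  0.43848069]
```

```bash
python3 -m handwheel '[[[0,0,7.6,-3,-45,0,0],[0,0,7.6,-9,-44,0,0],[0,0,7.6,-15,-42,2,0],[0,0,7.6,-20,-40,6,0],[0,0,7.6,-26,-37,6,0],[0,0,7.6,-30,-33,6,0],[0,0,7.6,-34,-29,6,0],[0,0,7.6,-38,-24,6,0],[0,0,7.6,-41,-19,6,0],[0,0,7.6,-43,-13,6,0],[0,0,0,0,0,0,0]]]'
python3 - <<'E'
from h import *
plan([.598,-.093,.175],125)
im=ctrl.read_camera("wrist");cv2.imwrite("pics/w7.png",im[:,:,::-1])
E
```

```text
clock: 14.12
eef_pos: [0.589, -0.1136, 0.1992]
tcp_rot: [0.48, 0.877, -0.007, -0.006]
contact_force: [-0.9, 1.1, -1.1]
gripper_width: 0.17
pos [ 0.589  -0.1136  0.1992] yaw 122.6 d_mm [  9.   20.6 -24.2] dyaw 2.4 n 1 q1 0.49 q7 0.14 t 14.12 F [-0.88  1.1  -1.06] w 0.170
tiltcorr deg tool xyz [-1.04 -0.18  0.  ]
[0, 0, np.float64(-2.4), 12.5, 18.6, 24.2]
```

View pics/w7.png

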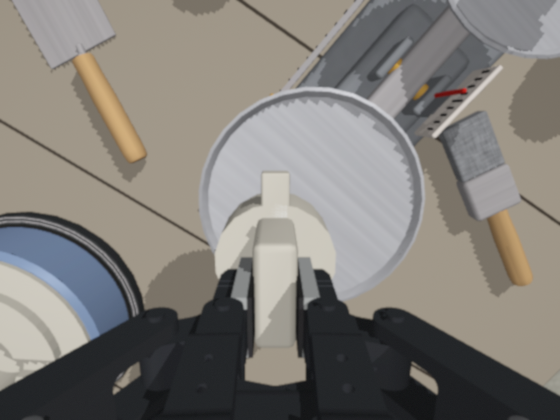

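```bash
python3 - <<'E'
from h import *
from scipy.optimize import least_squares
P=np.array([px2w("wrist",u,v,.129)[:2] for u,v in [(199,190),(424,190),(312,88),(235,115),(390,115),(413,245)]])
r=least_squares(lambda c:np.linalg.norm(P-c,axis=1)-.065,P.mean(0));print(r.x,r.fun)
E
python3 -m handwheel '[[[-1,0,-1,6,10,8,0],[0,0,-1,6,10,8,0],[0,0,0,0,0,0,0]]]'
python3 - <<'E'
from h import *
plan([.598,-.093,.165],125)
E
```

```text
[ 0.59719362 -0.0866813 ] [ 0.00257734  0.00086679 -0.00076367  0.00187853  0.00027204  0.00300795]
clock: 14.55
eef_pos: [0.5974, -0.0833, 0.1814]
tcp_rot: [0.458, 0.889, 0.003, -0.004]
contact_force: [-0.4, -0.2, -0.9]
gripper_width: 0.174
pos [ 0.5974 -0.0833  0.1814] yaw 125.5 d_mm [  0.6  -9.7 -16.4] dyaw -0.5 n 1 q1 0.45 q7 0.12 t 14.55 F [-0.41 -0.15 -0.86] w 0.174
tiltcorr deg tool xyz [ 0.08 -0.55 -0.  ]
[0, 0, np.float64(0.5), -8.2, -5.1, 16.4]
```

```bash
python3 -m handwheel '[[[0,-0.5,0,-5,-3.5,7,0],[0,0,0,0,0,5,0],[0,0,0,0,0,3,0],[0,0,0,0,0,2,0],[0,0,0,0,0,0,0]]]'
python3 - <<'E'
from h import *
plan([.598,-.09,.162],125)
im=ctrl.read_camera("scene");crop(im,150,150,350,300,4,"s8")
plan([.598,-.09,.162],125)
E
```

```text
clock: 15.18
eef_pos: [0.5973, -0.0898, 0.1634]
tcp_rot: [0.458, 0.889, 0.0, 0.0]
contact_force: [0.5, -1.1, -0.6]
gripper_width: 0.17
pos [ 0.5973 -0.0898  0.1634] yaw 125.5 d_mm [ 0.7 -0.2 -1.4] dyaw -0.5 n 1 q1 0.45 q7 0.10 t 15.18 F [ 0.45 -1.05 -0.61] w 0.170
tiltcorr deg tool xyz [0.05 0.03 0.  ]
[0, 0, np.float64(0.5), -0.6, 0.4, 1.4]
pos [ 0.5974 -0.0898  0.1635] yaw 125.5 d_mm [ 0.6 -0.2 -1.5] dyaw -0.5 n 1 q1 0.45 q7 0.10 t 15.22 F [ 0.21 -0.06 -1.11] w 0.172
tiltcorr deg tool xyz [0.06 0.04 0.  ]
[0, 0, np.float64(0.5), -0.5, 0.4, 1.5]
```

View pics/s8.png

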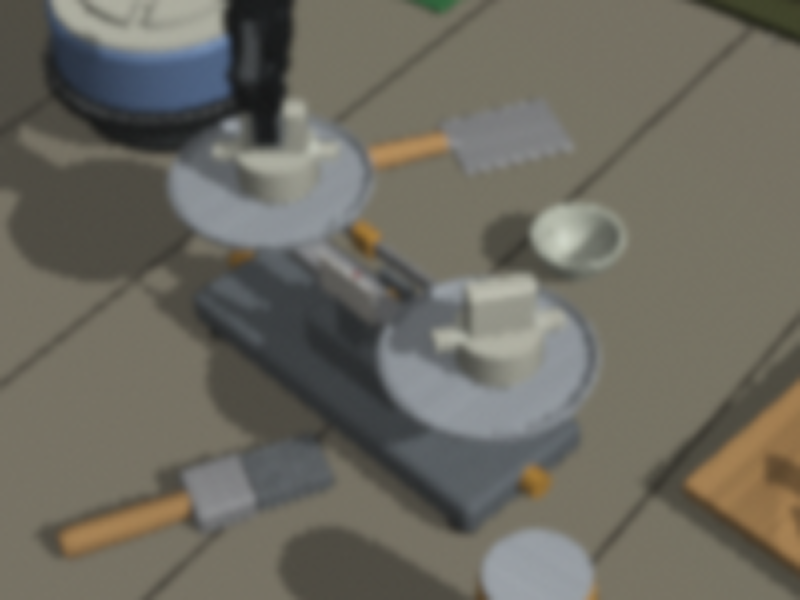

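```bash
for i in 1; do python3 -m handwheel '[[[0,0,0,0,0,1.5,0],[0,0,0,0,0,1.0,0],[0,0,0,0,0,0,0],[0,0,0,0,0,0,0]]]'; done
python3 - <<'E'
from h import *
F=[]
for i in range(3):
    ctrl.read_camera("top");F.append(ctrl.sense()["contact_force"])
print(np.round(F,2))
plan([.598,-.09,.162],125)
E
```

```text
clock: 15.72
eef_pos: [0.5977, -0.0898, 0.1616]
tcp_rot: [0.458, 0.889, 0.0, 0.001]
contact_force: [-0.8, -0.2, 1.0]
gripper_width: 0.174
[[-0.81  0.03 -0.2 ]
 [ 0.38 -0.53  0.52]
 [-0.05 -0.82  0.69]]
pos [ 0.5977 -0.0898  0.1615] yaw 125.5 d_mm [ 0.3 -0.2  0.5] dyaw -0.5 n 1 q1 0.45 q7 0.10 t 15.88 F [-0.05 -0.82  0.69] w 0.174
tiltcorr deg tool xyz [0.09 0.08 0.  ]
[0, 0, np.float64(0.5), -0.3, 0.1, -0.5]
```

```bash
python3 -m handwheel '[[[0,0,0,0,0,0,30],[0,0,0,0,0,0,50],[0,0,0,0,0,0,60],[0,0,0,0,0,-15,60],[0,0,0,0,0,-40,60],[0,0,0,0,0,-50,60],[0,0,0,0,0,-30,80],[0,0,0,0,0,0,80],[0,0,0,0,0,0,80]]]'
python3 - <<'E'
from h import *
im=ctrl.read_camera("scene");crop(im,150,150,350,300,4,"s9")
im=ctrl.read_camera("wrist");cv2.imwrite("pics/w9.png",im[:,:,::-1])
plan([.598,-.09,.162],125)
E
```

```text
clock: 17.0
eef_pos: [0.5979, -0.0889, 0.3048]
tcp_rot: [0.457, 0.889, 0.002, 0.002]
contact_force: [0.4, 0.4, 0.2]
gripper_width: 0.802
pos [ 0.5978 -0.0887  0.3043] yaw 125.6 d_mm [   0.2   -1.3 -142.3] dyaw -0.6 n 3 q1 0.50 q7 0.24 t 17.10 F [ 0.24  0.18 -0.43] w 0.799
tiltcorr deg tool xyz [0.28 0.1  0.  ]
[0, 0, np.float64(0.2), -0.4, -0.2, 47.4]
[0, 0, np.float64(0.2), -0.4, -0.2, 47.4]
[0, 0, np.float64(0.2), -0.4, -0.2, 47.4]
```

View pics/s9.png

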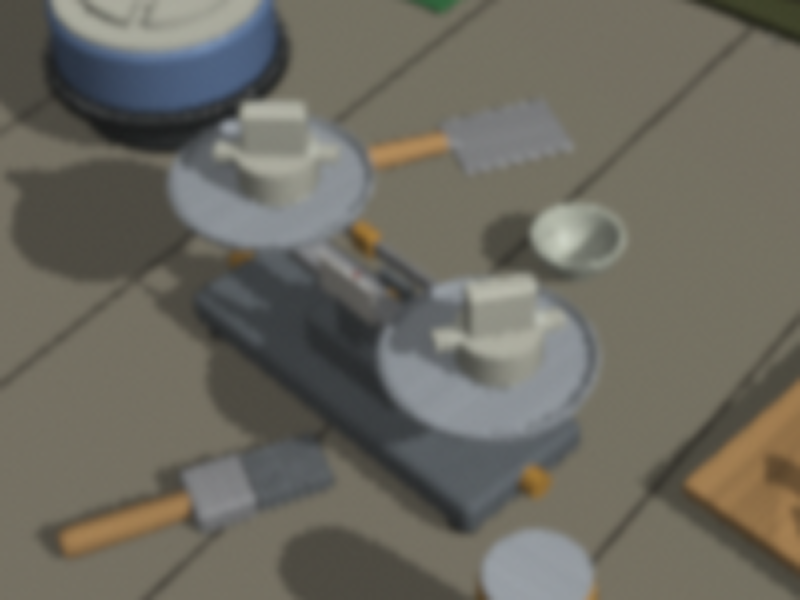

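View pics/w9.png

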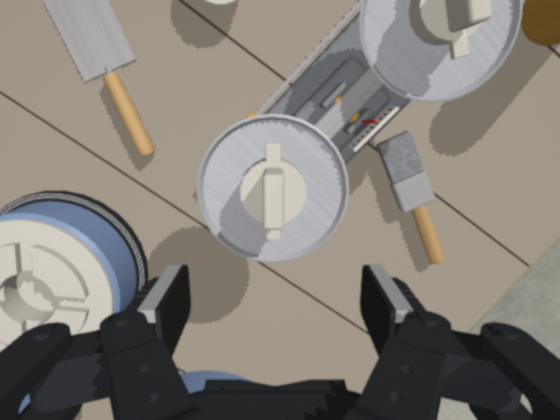

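The beam shows the left pan still down after release: left plug near (500,330), right plug up near (277,150) in the crop. P1 is therefore the heavier one. I'll look once more on the way to it to confirm the beam has settled.

Run:
```python
from h import *
plan([.627,.1087,.215],140.6)
```

```text
pos [ 0.5978 -0.0887  0.3043] yaw 125.6 d_mm [ 29.2 197.4 -89.3] dyaw 15.0 n 5 q1 0.50 q7 0.24 t 17.10 F [ 0.24  0.18 -0.43] w 0.799
tiltcorr deg tool xyz [0.28 0.1  0.  ]
[0, 0, np.float64(-3.0), 28.7, 27.7, 17.9]
[0, 0, np.float64(-3.0), 27.2, 29.2, 17.9]
[0, 0, np.float64(-3.0), 25.7, 30.6, 17.9]
[0, 0, np.float64(-3.0), 24.0, 31.9, 17.9]
[0, 0, np.float64(-3.0), 22.3, 33.1, 17.9]
```

```bash
python3 -m handwheel '[[[0,0,-3,29,28,12,80],[0,0,-3,27,29,18,80],[0,0,-3,26,31,18,80],[0,0,-3,24,32,18,70],[0,0,-3,22,33,18,60],[0,0,0,0,0,0,60]]]'
python3 - <<'E'
from h import *
im=ctrl.read_camera("wrist");cv2.imwrite("pics/w10.png",im[:,:,::-1])
im=ctrl.read_camera("scene");crop(im,150,150,350,300,4,"s10")
plan([.627,.1087,.139],140.6)
E
```

```text
clock: 17.85
eef_pos: [0.625, 0.112, 0.21]
tcp_rot: [0.334, 0.942, -0.002, -0.003]
contact_force: [-0.7, 0.4, 0.3]
gripper_width: 0.605
pos [0.6264 0.1073 0.2112] yaw 140.6 d_mm [  0.6   1.4 -72.2] dyaw 0.0 n 2 q1 0.15 q7 0.10 t 17.95 F [-0.74 -0.96  0.2 ] w 0.602
tiltcorr deg tool xyz [-0.41 -0.05  0.  ]
[0, 0, np.float64(-0.0), 0.2, 0.8, 36.1]
[0, 0, np.float64(-0.0), 0.2, 0.8, 36.1]
```

View pics/w10.png

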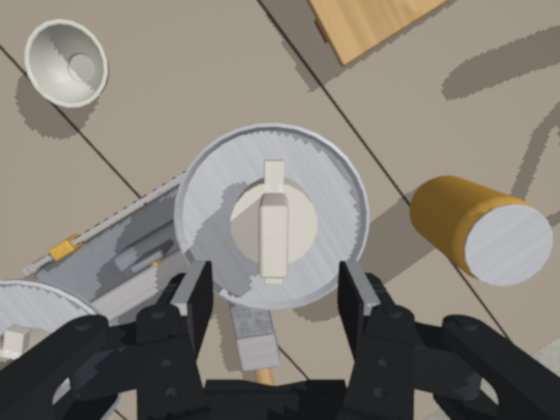

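View pics/s10.png

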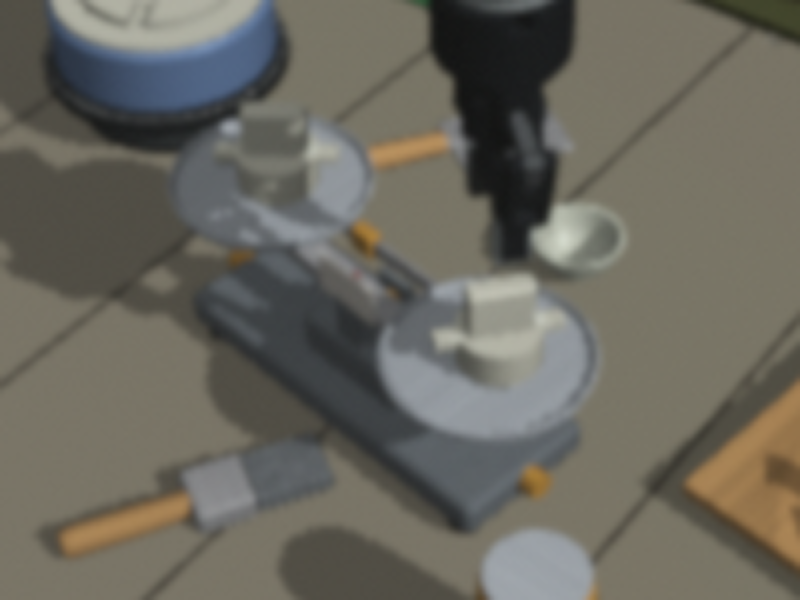

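The beam has settled with the left side down, unchanged from before. Now I'll grasp P1.

```bash
python3 - <<'E'
from h import *
im=cv2.imread("pics/w10.png")[:,:,::-1];crop(im,215,150,335,300,4,"w10a")
E
python3 -m handwheel '[[[-0.4,0,0,0,1,36,60],[0,0,0,0,1,27,60],[0,0,0,0,0,0,60]]]'
python3 - <<'E'
from h import *
plan([.627,.1087,.139],140.6)
E
```

```text
clock: 18.32
eef_pos: [0.6292, 0.1023, 0.1476]
tcp_rot: [0.341, 0.94, -0.001, 0.001]
contact_force: [0.6, 0.4, 1.1]
gripper_width: 0.6
pos [0.6292 0.1023 0.1476] yaw 140.1 d_mm [-2.2  6.4 -8.6] dyaw 0.5 n 1 q1 0.14 q7 0.04 t 18.32 F [0.57 0.42 1.13] w 0.600
tiltcorr deg tool xyz [-0.09  0.2  -0.  ]
[0, 0, np.float64(-0.5), 5.8, 3.5, 8.6]
```

View pics/w10a.png

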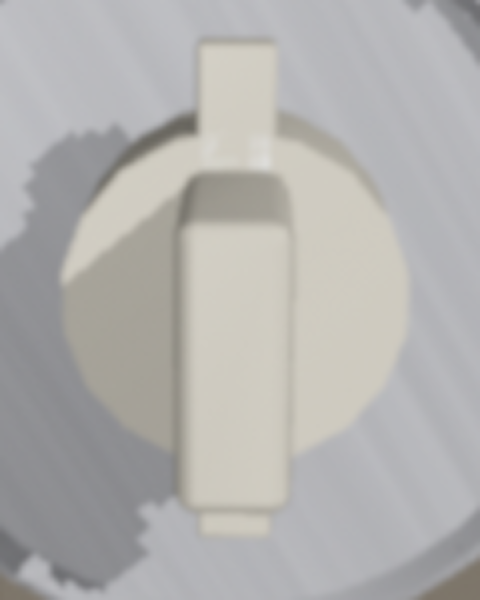

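```bash
python3 -m handwheel '[[[0,0,-0.5,6,3.5,4,60],[0,0,0,0,0,4,60],[0,0,0,0,0,0,60]]]'
python3 - <<'E'
from h import *
plan([.627,.1087,.139],140.6)
E
```

```text
clock: 18.7
eef_pos: [0.6284, 0.108, 0.1421]
tcp_rot: [0.338, 0.941, -0.0, 0.003]
contact_force: [-0.2, -0.0, 0.4]
gripper_width: 0.599
pos [0.6284 0.108  0.1421] yaw 140.4 d_mm [-1.4  0.7 -3.1] dyaw 0.2 n 1 q1 0.13 q7 0.03 t 18.70 F [-0.23 -0.03  0.44] w 0.599
tiltcorr deg tool xyz [0.09 0.37 0.  ]
[0, 0, np.float64(-0.2), 1.5, -0.4, 3.1]
```

```bash
python3 -m handwheel '[[[0,0.4,-0.2,1.5,-0.3,2.5,60],[0,0,0,0,0,0,40],[0,0,0,0,0,0,25],[0,0,0,0,0,0,0],[0,0,0,0,0,0,0],[0,0,0,0,0,0,0]]]'
python3 - <<'E'
from h import *
plan([.627,.1087,.139],140.6)
E
```

```text
clock: 19.45
eef_pos: [0.6276, 0.109, 0.1406]
tcp_rot: [0.337, 0.942, 0.001, 0.001]
contact_force: [-0.2, 0.4, -0.6]
gripper_width: 0.175
pos [0.6276 0.109  0.1406] yaw 140.7 d_mm [-0.6 -0.3 -1.6] dyaw -0.1 n 1 q1 0.13 q7 0.04 t 19.45 F [-0.23  0.42 -0.57] w 0.175
tiltcorr deg tool xyz [0.15 0.01 0.  ]
[0, 0, np.float64(0.1), 0.3, -0.5, 1.6]
```

```bash
python3 -m handwheel '[[[0,0,0,0,0,-2,0],[0,0,0,0,0,-2,0],[0,0,0,0,0,-2,0],[0,0,0,0,0,-2,0],[0,0,0,0,0,-2,0],[0,0,0,0,0,-2,0],[0,0,0,0,0,-2,0],[0,0,0,0,0,-2,0],[0,0,0,0,0,-2,0],[0,0,0,0,0,-2,0],[0,0,0,0,0,-3,0],[0,0,0,0,0,-4,0],[0,0,0,0,0,-20,0],[0,0,0,0,0,-40,0],[0,0,0,0,0,-50,0],[0,0,0,0,0,-30,0]]]'
python3 - <<'E'
from h import *
im=ctrl.read_camera("scene");crop(im,140,110,340,260,4,"s11")
im=ctrl.read_camera("top");cv2.imwrite("pics/t11.png",im[:,:,::-1]);crop(im,370,200,450,280,7,"t11w")
plan([.467,-.314,.30],60)
E
```

```text
clock: 21.45
eef_pos: [0.6259, 0.1085, 0.3148]
tcp_rot: [0.336, 0.942, 0.001, -0.001]
contact_force: [0.4, -0.1, -1.9]
gripper_width: 0.175
pos [0.6272 0.1094 0.3163] yaw 140.7 d_mm [-160.2 -423.4  -16.3] dyaw -80.7 n 10 q1 0.17 q7 0.19 t 21.55 F [-0.19  1.33 -0.18] w 0.173
tiltcorr deg tool xyz [ 0.26 -0.   -0.  ]
[0, 0, np.float64(8.1), -14.4, -42.9, 1.6]
[0, 0, np.float64(8.1), -20.3, -40.5, 1.6]
[0, 0, np.float64(8.1), -25.8, -37.2, 1.6]
[0, 0, np.float64(8.1), -30.7, -33.2, 1.6]
[0, 0, np.float64(8.1), -35.1, -28.6, 1.6]
[0, 0, np.float64(8.1), -38.8, -23.4, 1.6]
[0, 0, np.float64(8.1), -41.7, -17.7, 1.6]
[0, 0, np.float64(8.1), -43.7, -11.7, 1.6]
[0, 0, np.float64(8.1), -44.9, -5.4, 1.6]
[0, 0, np.float64(8.1), -45.3, 0.9, 1.6]
```

View pics/s11.png

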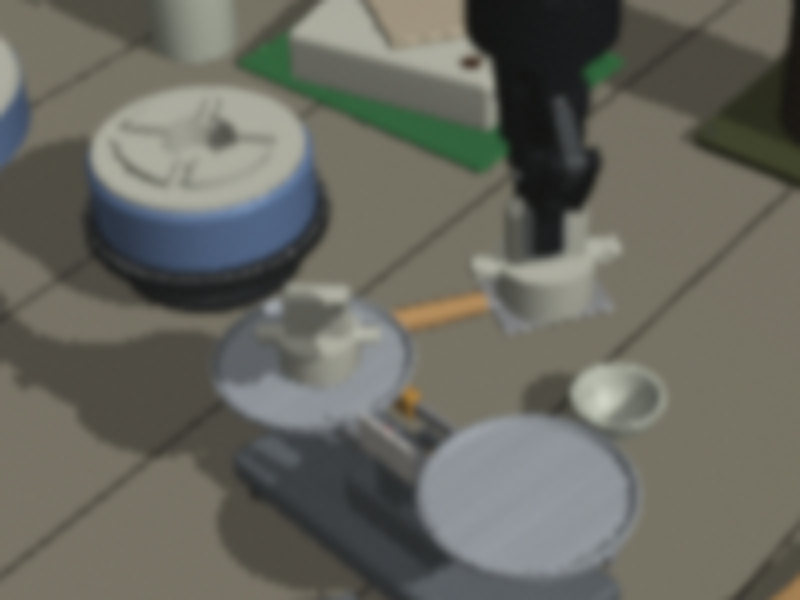

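View pics/t11w.png

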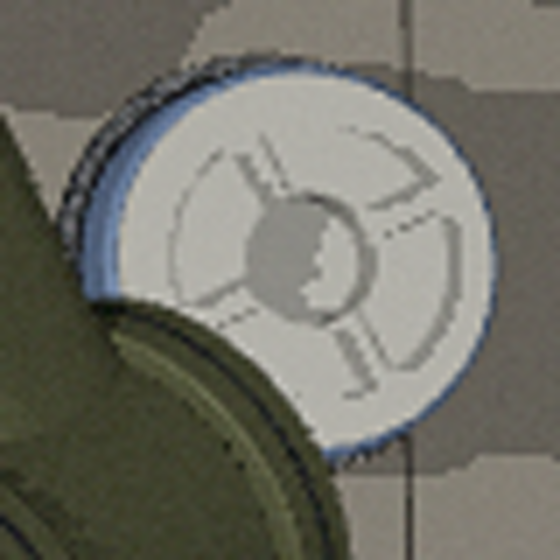

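Run:
```python
from h import *
plan([.506,-.395,.29],116)
```

```text
pos [0.6272 0.1094 0.3163] yaw 140.7 d_mm [-121.2 -504.4  -26.3] dyaw -24.7 n 11 q1 0.17 q7 0.19 t 21.55 F [-0.19  1.33 -0.18] w 0.173
tiltcorr deg tool xyz [ 0.26 -0.   -0.  ]
[0, 0, np.float64(2.2), -20.5, -42.5, 2.4]
[0, 0, np.float64(2.2), -22.2, -41.6, 2.4]
[0, 0, np.float64(2.2), -23.8, -40.7, 2.4]
[0, 0, np.float64(2.2), -25.3, -39.8, 2.4]
[0, 0, np.float64(2.2), -26.9, -38.7, 2.4]
[0, 0, np.float64(2.2), -28.4, -37.7, 2.4]
[0, 0, np.float64(2.2), -29.8, -36.5, 2.4]
[0, 0, np.float64(2.2), -31.2, -35.3, 2.4]
[0, 0, np.float64(2.2), -32.6, -34.1, 2.4]
[0, 0, np.float64(2.2), -33.9, -32.8, 2.4]
[0, 0, np.float64(2.2), -35.2, -31.4, 2.4]
```

```bash
python3 -m handwheel '[[[0,0,2.2,-20,-42,2,0],[0,0,2.2,-22,-42,2,0],[0,0,2.2,-24,-41,2,0],[0,0,2.2,-25,-40,2,0],[0,0,2.2,-27,-39,2,0],[0,0,2.2,-28,-38,2,0],[0,0,2.2,-30,-36,2,0],[0,0,2.2,-31,-35,2,0],[0,0,2.2,-33,-34,2,0],[0,0,2.2,-34,-33,2,0],[0,0,2.2,-35,-31,2,0],[0,0,0,0,0,0,0]]]'
python3 - <<'E'
from h import *
im=ctrl.read_camera("wrist");cv2.imwrite("pics/w12.png",im[:,:,::-1])
import pickle;pickle.dump(ctrl.camera_params("wrist"),open("w12.pkl","wb"))
plan([.506,-.395,.29],116)
E
```

```text
clock: 23.05
eef_pos: [0.4961, -0.4092, 0.2863]
tcp_rot: [0.53, 0.848, 0.001, -0.005]
contact_force: [0.3, 0.8, -0.6]
gripper_width: 0.173
pos [ 0.4976 -0.4059  0.2868] yaw 116.2 d_mm [ 8.4 10.9  3.2] dyaw -0.2 n 1 q1 0.99 q7 0.64 t 23.10 F [-0.59  1.57 -1.19] w 0.175
tiltcorr deg tool xyz [-0.02 -0.62  0.  ]
[0, 0, np.float64(0.2), 6.1, 12.4, -3.2]
```

View pics/w12.png

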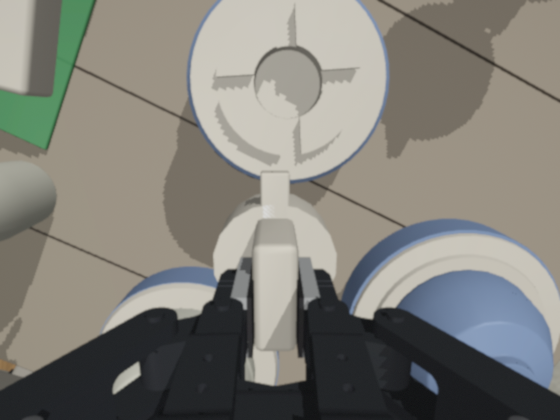

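Run:
```python
from h import *
im=ctrl.read_camera("wrist")
import pickle;pickle.dump(ctrl.camera_params("wrist"),open("w12.pkl","wb"))
crop(im,200,0,380,150,4,"w12a")
plan([.506,-.395,.29],116)
```

```text
pos [ 0.4989 -0.4036  0.2873] yaw 116.4 d_mm [7.1 8.6 2.7] dyaw -0.4 n 1 q1 0.99 q7 0.64 t 23.15 F [ 0.75  0.2  -0.48] w 0.176
tiltcorr deg tool xyz [ 0.07 -0.64 -0.  ]
[0, 0, np.float64(0.4), 4.5, 10.2, -2.7]
```

View pics/w12a.png

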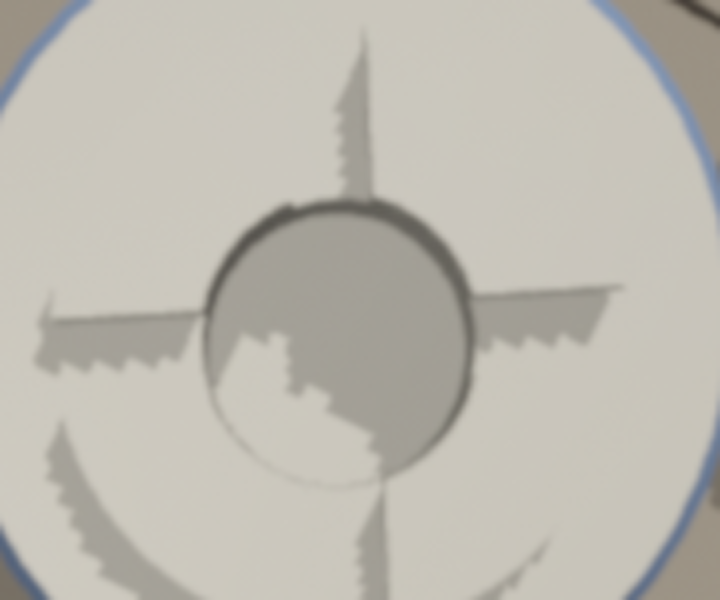

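Run:
```python
from h import *
from scipy.optimize import least_squares
import pickle;p=pickle.load(open("w12.pkl","rb"))
w=lambda a,b:px2w("wrist",200+a/4,a*0+b/4,.116,p)[:2]
C=np.array([w(*q) for q in [(204,335),(474,335),(340,197),(338,489),(262,467),(428,450)]])
r=least_squares(lambda c:np.linalg.norm(C-c[:2],axis=1)-c[2],[*C.mean(0),.028]);print("socket",r.x,r.fun)
E={"top":[(373,197),(366,50)],"bot":[(383,487),(387,600)],"left":[(198,313),(48,322)],"right":[(472,297),(622,287)]}
rows=[]
for k,(a,b) in E.items():
    A,B=w(*a),w(*b);d=B-A;print(k,np.degrees(np.arctan2(d[1],d[0]))%90, np.degrees(np.arctan2(d[1],d[0])))
    # offset of socket centre from edge line
    n=np.array([-d[1],d[0]])/np.linalg.norm(d);print("   off",np.dot(r.x[:2]-A,n))
# joint fit: centre c, angle th, each edge at 7.75mm
# image-up ~ yaw116 ; right edge of top slot: to the right of travel; etc.
pts={k:[w(*q) for q in v] for k,v in E.items()}
def res(x):
    c=x[:2];th=x[2];o=[]
    u=np.array([np.cos(th),np.sin(th)]);n=np.array([-u[1],u[0]]) # u image up, n left
    for k,side in (("top",-1),("bot",-1)):
        o+=[np.dot(P-c,n)-side*.00775 for P in pts[k]]
    for k in ("left","right"):
        o+=[np.dot(P-c,u)-.00775 for P in pts[k]]
    return o
f=least_squares(res,[*r.x[:2],np.radians(116)]);print(f.x[:2],np.degrees(f.x[2]),np.round(f.fun*1e3,2))
```

```text
socket [ 0.4665588  -0.32219044  0.02772954] [-0.0005741  -0.00015317  0.0003964   0.00018257  0.00042622 -0.00027792]
top 30.091602600439884 120.09160260043988
   off 0.008535117663651531
bot 29.335338235784057 -60.66466176421594
   off -0.00811724000097004
left 29.66153452874252 -150.33846547125748
   off 0.008087439129891098
right 30.021233375460756 30.021233375460756
   off -0.007832414915386053
[ 0.46665869 -0.32173974] 119.57816784693225 [-0.23  0.01  0.06  0.16 -0.05 -0.09 -0.05  0.18]
```

Run:
```python
from h import *
print(px2w("top",370+311/7,200+259/7,.116),px2w("top",370+307.5/7,200+259/7,.110))
p=ctrl.camera_params("wrist");s=ctrl.sense()
im=ctrl.read_camera("wrist")
import pickle;pickle.dump(p,open("w12.pkl","wb"))
crop(im,200,0,380,150,4,"w12b"); cv2.imwrite("pics/w12c.png",im[:,:,::-1])
plan([.4665,-.3217,.19],119.6)
```

```text
[ 0.46395068 -0.32402092  0.116     ] [ 0.46420847 -0.32421363  0.11      ]
pos [ 0.4997 -0.4023  0.2878] yaw 116.6 d_mm [-33.2  80.6 -97.8] dyaw 3.0 n 3 q1 0.99 q7 0.64 t 23.20 F [ 0.41  0.49 -1.  ] w 0.173
tiltcorr deg tool xyz [ 0.12 -0.63 -0.  ]
[0, 0, np.float64(-1.0), 29.0, 2.1, 32.6]
[0, 0, np.float64(-1.0), 28.9, 2.6, 32.6]
[0, 0, np.float64(-1.0), 28.9, 3.1, 32.6]
```

View pics/w12b.png

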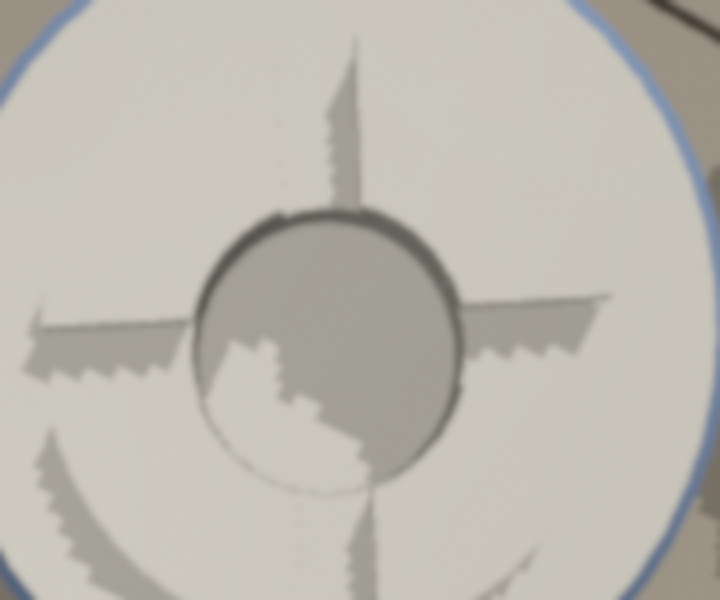

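```bash
cat > slot.py <<'E'
from h import *
from scipy.optimize import least_squares
def fit(E,w,th0):
    pts={k:[w(*q) for q in v] for k,v in E.items()}
    def res(x):
        c=x[:2];th=x[2];o=[]
        u=np.array([np.cos(th),np.sin(th)]);n=np.array([-u[1],u[0]])
        for k in ("top","bot"): o+=[np.dot(P-c,n)+.00775 for P in pts.get(k,[])]
        for k in ("left","right"): o+=[np.dot(P-c,u)-.00775 for P in pts.get(k,[])]
        return o
    f=least_squares(res,[.466,-.322,np.radians(th0)]);print("slots",f.x[:2],np.degrees(f.x[2]),np.round(f.fun*1e3,2))
def circ(L,w):
    C=np.array([w(*q) for q in L])
    r=least_squares(lambda c:np.linalg.norm(C-c[:2],axis=1)-c[2],[*C.mean(0),.028]);print("socket",r.x,np.round(r.fun*1e3,2))
E
python3 - <<'E'
from slot import *
import pickle;p=pickle.load(open("w12.pkl","rb"))
w=lambda a,b:px2w("wrist",200+a/4,b/4,.116,p)[:2]
circ([(194,345),(464,345),(328,207),(328,497),(252,475),(418,460)],w)
fit({"top":[(362,205),(355,50)],"bot":[(372,497),(376,600)],"left":[(188,322),(40,329)],"right":[(460,304),(608,296)]},w,117)
pn=ctrl.camera_params("wrist");print(p["t"]-pn["t"])
E
```

```text
socket [ 0.46558954 -0.32462754  0.02771581] [-0.47 -0.17  0.33  0.06  0.38 -0.13]
slots [ 0.46538164 -0.32406789] 119.50026140843606 [-0.22 -0.06  0.12  0.15 -0.29 -0.01  0.19  0.11]
[ 1.74988759e-04 -6.26311118e-05 -1.36035058e-04]
```

Run:
```python
from h import *
im=cv2.imread("pics/w12c.png")[:,:,::-1];crop(im,200,155,350,365,3,"w12d")
```

```text
(no output)
```

View pics/w12d.png

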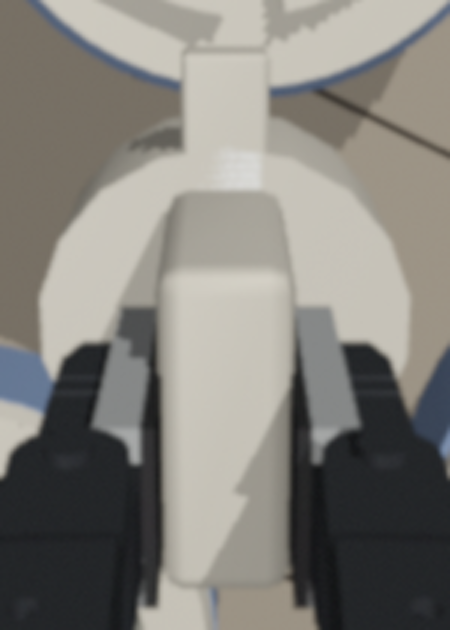

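```bash
cat > inhand.py <<'E'
from h import *
from scipy.optimize import least_squares
def inhand(p,s,obs):
    R=Ro.from_quat(s["tcp_rot"]);t=np.array(s["eef_pos"])
    def proj(P,x): # plug point -> pixel; tool frame z down; plug x=tool x, y=-tool y
        dx,dy,h,ps=x; c,sn=np.cos(ps),np.sin(ps)
        # h: tcp above foot ; ps: plug yaw relative to tool (world ccw)
        X,Y=c*P[0]-sn*P[1],sn*P[0]+c*P[1]
        q=np.array([dx+X,-(dy+Y),h-P[2]])
        return w2px("wrist",R.apply(q)+t,p)
    f=least_squares(lambda x:np.concatenate([proj(P,x)-np.array(u) for P,u in obs]),[0,0,.035,0],x_scale=[1e-3,1e-3,1e-3,1e-2])
    print("dx,dy(world-left of tool x),h mm",np.round(f.x[:3]*1e3,2),"yaw deg %.2f"%np.degrees(f.x[3]),np.round(f.fun.reshape(-1,2),1).tolist())
E
python3 - <<'E'
from inhand import *
import pickle;p=pickle.load(open("w12.pkl","rb"))
g=lambda a,b:(200+a/3,155+b/3)
obs=[((.040,.006,.0285),g(182,47)),((.040,-.006,.0285),g(270,47)),((.021,.008,.062),g(162,271)),((.021,-.008,.062),g(293,271)),((-.021,.008,.062),g(162,586)),((-.021,-.008,.062),g(290,586)),
((.021,.008,.0285),g(170,192)),((.021,-.008,.0285),g(284,192))]
inhand(p,ctrl.sense(),obs)
E
```

```text
dx,dy(world-left of tool x),h mm [ 1.58  1.7  36.81] yaw deg -0.19 [[0.4, 2.3], [0.1, 2.3], [-1.9, -0.9], [1.4, -0.8], [-0.1, 0.5], [0.3, 0.6], [0.2, -2.0], [-0.4, -1.9]]
```

```bash
python3 -m handwheel '[[[0,-0.6,-1,29,3,5,0],[0,0,-1,29,3,30,0],[0,0,-1,27,3,30,0],[0,0,0,0,0,25,0],[0,0,0,0,0,0,0],[0,0,0,0,0,0,0]]]'
python3 - <<'E'
from h import *
plan([.4664,-.3251,.165],119.5)
p=ctrl.camera_params("wrist")
im=ctrl.read_camera("wrist");cv2.imwrite("pics/w13.png",im[:,:,::-1])
im=ctrl.read_camera("scene");crop(im,140,110,240,190,7,"s13")
E
```

```text
clock: 23.95
eef_pos: [0.4731, -0.309, 0.1999]
tcp_rot: [0.494, 0.869, 0.004, 0.003]
contact_force: [0.1, -1.1, 0.3]
gripper_width: 0.176
pos [ 0.4731 -0.309   0.1999] yaw 120.8 d_mm [ -6.7 -16.1 -34.9] dyaw -1.3 n 1 q1 0.92 q7 0.45 t 23.95 F [ 0.12 -1.11  0.3 ] w 0.176
tiltcorr deg tool xyz [0.59 0.05 0.  ]
[0, 0, np.float64(1.3), -10.4, -14.0, 34.9]
```

View pics/w13.png

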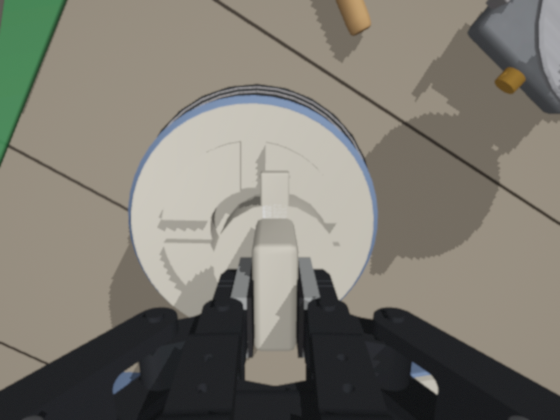

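View pics/s13.png

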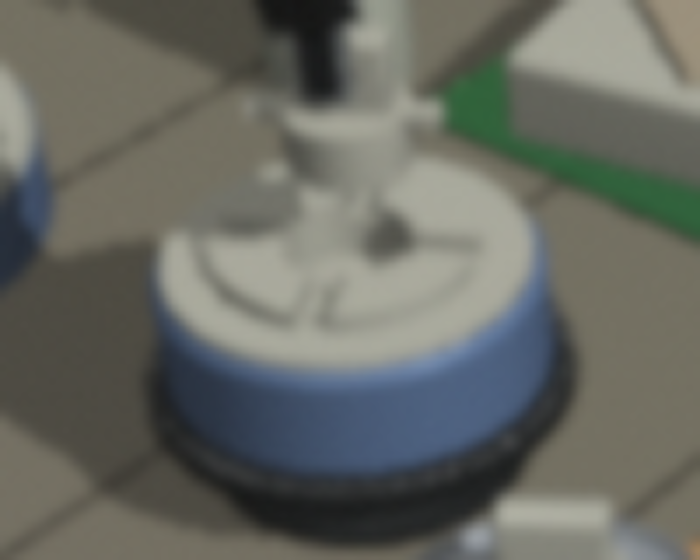

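```bash
python3 -m handwheel '[[[0.6,0,1.3,-10,-14,8,0],[0,0,0,0,0,15,0],[0,0,0,0,0,0,0],[0,0,0,0,0,0,0]]]'
python3 - <<'E'
from h import *
plan([.4664,-.3251,.160],119.5)
im=ctrl.read_camera("wrist");crop(im,140,80,390,280,3,"w14")
E
```

```text
clock: 24.55
eef_pos: [0.4657, -0.3282, 0.1758]
tcp_rot: [0.507, 0.862, -0.001, 0.001]
contact_force: [-0.4, 0.3, -0.7]
gripper_width: 0.176
pos [ 0.4657 -0.3282  0.1758] yaw 119.1 d_mm [  0.7   3.1 -15.8] dyaw 0.4 n 1 q1 0.93 q7 0.43 t 24.55 F [-0.39  0.3  -0.72] w 0.176
tiltcorr deg tool xyz [-0.04  0.17 -0.  ]
[0, 0, np.float64(-0.4), 2.4, 2.1, 15.8]
```

View pics/w14.png

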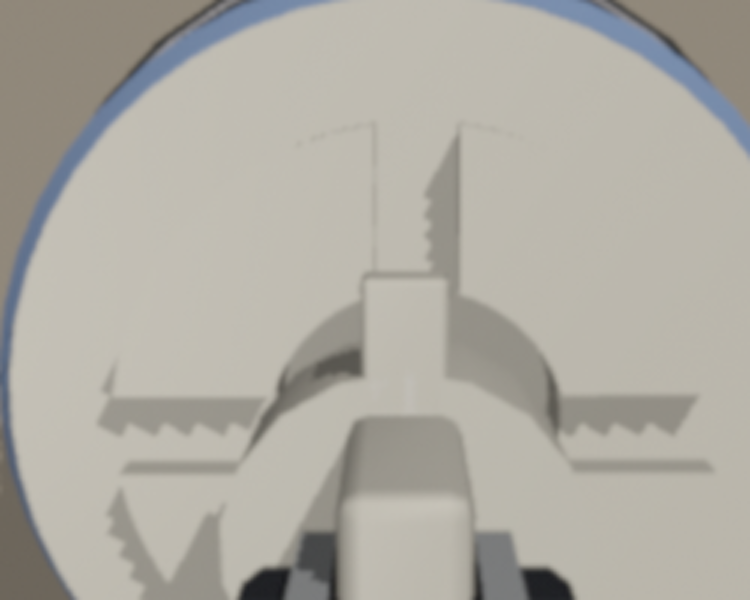

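Run:
```python
from slot import *
from inhand import inhand
p=ctrl.camera_params("wrist")
w=lambda a,b:px2w("wrist",140+a/3,80+b/3,.116,p)[:2]
circ([(280,395),(405,292),(300,350),(558,395),(515,330),(243,468),(570,465)],w)
fit({"top":[(460,130),(460,290)],"left":[(115,398),(260,398)],"right":[(560,396),(690,396)]},w,119.5)
g=lambda a,b:(140+a/3,80+b/3)
obs=[((.040,.006,.0285),g(364,272)),((.040,-.006,.0285),g(447,273)),((.021,.008,.062),g(340,497)),((.021,-.008,.062),g(471,497)),((.021,.008,.0285),g(352,416)),((.021,-.008,.0285),g(465,416))]
inhand(p,ctrl.sense(),obs)
plan([.4664,-.3251,.160],119.5)
```

```text
socket [ 0.4670046  -0.32869401  0.03086731] [-2.59  1.51 -0.73 -0.61  0.67  2.19 -0.43]
slots [ 0.46566315 -0.3244345 ] 119.42905127649247 [ 0.12 -0.12  0.07 -0.06  0.06 -0.06]
dx,dy(world-left of tool x),h mm [ 2.99  0.34 33.73] yaw deg 0.22 [[-0.8, 1.8], [1.1, 1.4], [-1.7, -0.2], [2.6, -0.3], [-0.9, -1.3], [-0.5, -1.4]]
pos [ 0.4656 -0.328   0.1758] yaw 119.2 d_mm [  0.8   2.9 -15.8] dyaw 0.3 n 1 q1 0.93 q7 0.43 t 24.60 F [-0.77  0.27 -1.29] w 0.176
tiltcorr deg tool xyz [-0.05  0.16 -0.  ]
[0, 0, np.float64(-0.3), 2.2, 2.1, 15.8]
```

```bash
python3 -m handwheel '[[[0,0,-0.3,1.3,2,5,0],[0,0,0,0,0,5,0],[0,0,0,0,0,0,0]]]'
python3 - <<'E'
from h import *
plan([.4664,-.3251,.160],119.5)
im=ctrl.read_camera("wrist");crop(im,140,80,390,280,3,"w15")
im=ctrl.read_camera("scene");crop(im,140,110,240,190,7,"s15")
im=ctrl.read_camera("top");crop(im,370,200,450,280,7,"t15")
E
```

```text
clock: 24.98
eef_pos: [0.4673, -0.3253, 0.1654]
tcp_rot: [0.504, 0.864, -0.001, 0.001]
contact_force: [0.2, -1.0, -0.6]
gripper_width: 0.176
pos [ 0.4673 -0.3253  0.1654] yaw 119.5 d_mm [-0.9  0.2 -5.4] dyaw -0.0 n 1 q1 0.92 q7 0.42 t 24.98 F [ 0.24 -1.   -0.57] w 0.176
tiltcorr deg tool xyz [-0.    0.18 -0.  ]
[0, 0, np.float64(0.0), 0.6, -0.6, 5.4]
```

View pics/w15.png

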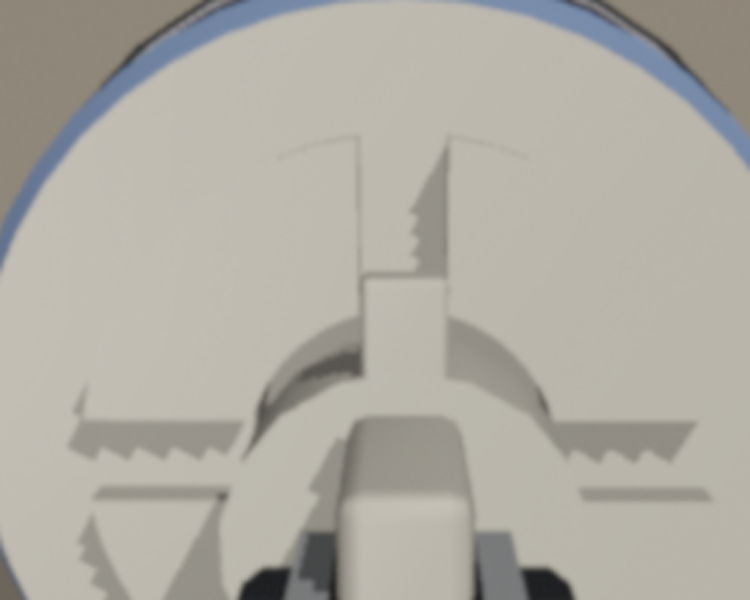

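View pics/s15.png

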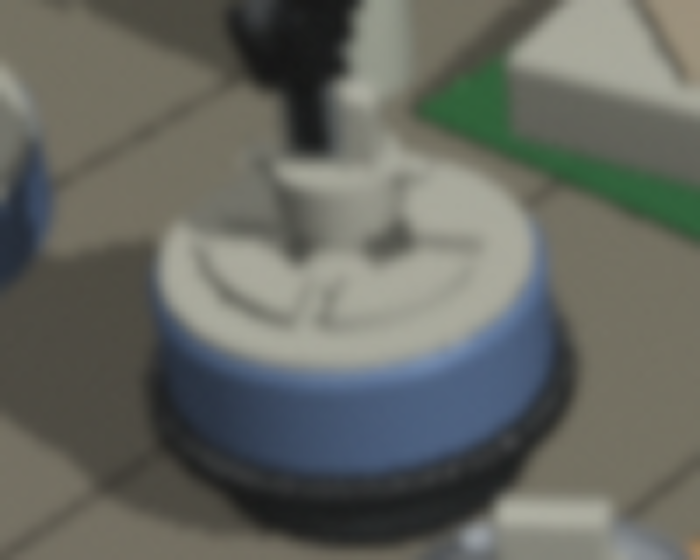

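```bash
python3 -m handwheel '[[[0,0,0,0.3,0,4,0],[0,0,0,0,0,4,0],[0,0,0,0,0,4,0],[0,0,0,0,0,3,0]]]'
python3 - <<'E'
from h import *
plan([.4664,-.3251,.160],119.5)
E
python3 -m handwheel '[[[0,0,0,0,0,2,0],[0,0,0,0,0,2,0]]]'
python3 - <<'E'
from h import *
plan([.4664,-.3251,.160],119.5)
im=ctrl.read_camera("wrist");crop(im,140,80,390,280,3,"w16")
plan([.4664,-.3251,.160],119.5)
E
```

```text
clock: 25.62
eef_pos: [0.4676, -0.3255, 0.1502]
tcp_rot: [0.504, 0.864, -0.001, 0.002]
contact_force: [0.8, 0.4, -1.3]
gripper_width: 0.177
pos [ 0.4676 -0.3255  0.1502] yaw 119.5 d_mm [-1.2  0.4  9.8] dyaw 0.0 n 1 q1 0.91 q7 0.40 t 25.62 F [ 0.81  0.41 -1.26] w 0.177
tiltcorr deg tool xyz [0.04 0.25 0.  ]
[0, 0, np.float64(-0.0), 1.0, -0.9, -9.8]
clock: 25.88
eef_pos: [0.4676, -0.3255, 0.1458]
tcp_rot: [0.504, 0.864, -0.001, 0.002]
contact_force: [-0.4, -0.1, -0.5]
gripper_width: 0.176
pos [ 0.4676 -0.3255  0.1458] yaw 119.5 d_mm [-1.2  0.4 14.2] dyaw 0.0 n 1 q1 0.90 q7 0.39 t 25.88 F [-0.39 -0.06 -0.54] w 0.176
tiltcorr deg tool xyz [0.04 0.24 0.  ]
[0, 0, np.float64(-0.0), 0.9, -0.9, -14.2]
pos [ 0.4675 -0.3254  0.1456] yaw 119.5 d_mm [-1.1  0.3 14.4] dyaw 0.0 n 1 q1 0.90 q7 0.39 t 25.93 F [-0.71  1.43 -2.17] w 0.174
tiltcorr deg tool xyz [0.03 0.22 0.  ]
[0, 0, np.float64(-0.0), 0.8, -0.8, -14.4]
```

View pics/w16.png

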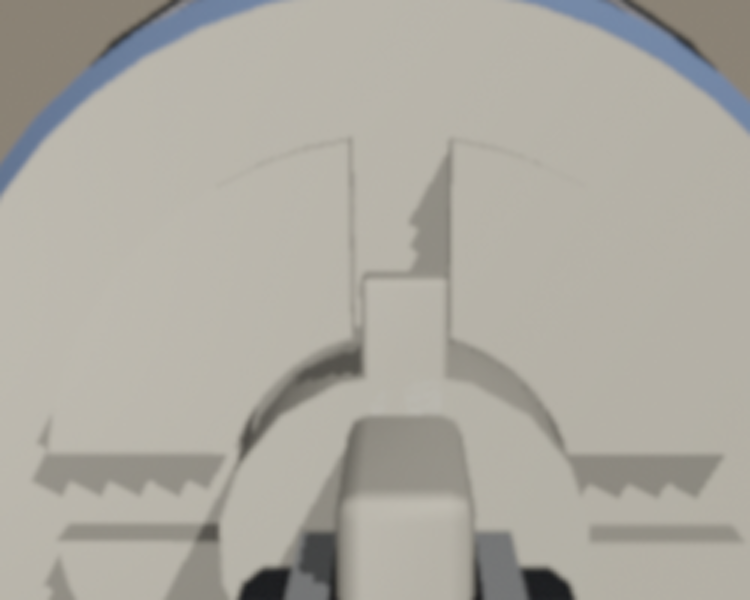

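```bash
python3 -m handwheel '[[[0,0,0,0,-0.4,3,0],[0,0,0,0,0,3,0],[0,0,0,0,0,2,0]]]'; python3 -m handwheel '[[[0,0,0,0,0,2,0],[0,0,0,0,0,2,0]]]';  python3 - <<'E'
from h import *
plan([.4664,-.3251,.160],119.5)
im=ctrl.read_camera("wrist");crop(im,140,80,390,280,3,"w17")
plan([.4664,-.3251,.160],119.5)
E
```

```text
clock: 26.3
eef_pos: [0.4672, -0.3257, 0.1372]
tcp_rot: [0.504, 0.864, -0.001, 0.002]
contact_force: [-0.3, 0.0, -1.5]
gripper_width: 0.173
clock: 26.55
eef_pos: [0.4672, -0.3258, 0.1329]
tcp_rot: [0.504, 0.864, -0.001, 0.002]
contact_force: [0.2, -0.0, -1.1]
gripper_width: 0.177
pos [ 0.4672 -0.3258  0.1329] yaw 119.5 d_mm [-0.8  0.7 27.1] dyaw 0.0 n 1 q1 0.89 q7 0.38 t 26.55 F [ 0.24 -0.04 -1.06] w 0.177
tiltcorr deg tool xyz [0.04 0.24 0.  ]
[0, 0, np.float64(-0.0), 1.0, -0.4, -27.1]
pos [ 0.4671 -0.3257  0.1327] yaw 119.5 d_mm [-0.7  0.6 27.3] dyaw 0.0 n 1 q1 0.89 q7 0.38 t 26.60 F [ 0.5   0.5  -1.28] w 0.173
tiltcorr deg tool xyz [0.03 0.22 0.  ]
[0, 0, np.float64(-0.0), 0.9, -0.3, -27.3]
```

View pics/w17.png

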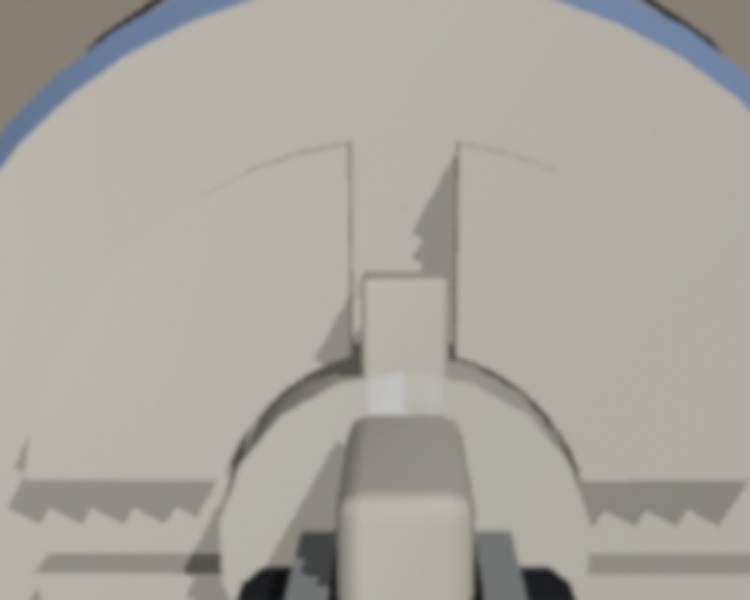

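Lug (363–447) is centred in the slot (352–458) and the plug is about 20 mm down with no contact force. I'll continue to home.

```bash
python3 -m handwheel '[[[0,0,0,0,0,2,0],[0,0,0,0,0,2,0]]]';  python3 -m handwheel '[[[0,0,0,0,0,1.5,0],[0,0,0,0,0,1,0]]]'; python3 -m handwheel '[[[0,0,0,0,0,0,0]]]'
```

```text
clock: 26.85
eef_pos: [0.4672, -0.3258, 0.1285]
tcp_rot: [0.504, 0.864, -0.001, 0.002]
contact_force: [0.6, -0.3, -2.3]
gripper_width: 0.178
clock: 27.1
eef_pos: [0.4672, -0.3257, 0.1258]
tcp_rot: [0.504, 0.864, -0.001, 0.002]
contact_force: [-0.1, 0.9, -1.7]
gripper_width: 0.176
clock: 27.22
eef_pos: [0.4672, -0.3258, 0.1257]
tcp_rot: [0.504, 0.864, -0.001, 0.002]
contact_force: [-0.5, -0.1, -0.6]
gripper_width: 0.175
```

Run:
```python
from h import *
im=ctrl.read_camera("wrist");crop(im,140,80,390,280,3,"w18")
plan([.4664,-.3251,.124],119.5)
```

```text
pos [ 0.4672 -0.3257  0.1258] yaw 119.5 d_mm [-0.8  0.6 -1.8] dyaw 0.0 n 1 q1 0.89 q7 0.37 t 27.27 F [-0.   -0.55 -1.44] w 0.176
tiltcorr deg tool xyz [0.03 0.23 0.  ]
[0, 0, np.float64(-0.0), 0.9, -0.4, 1.8]
```

View pics/w18.png

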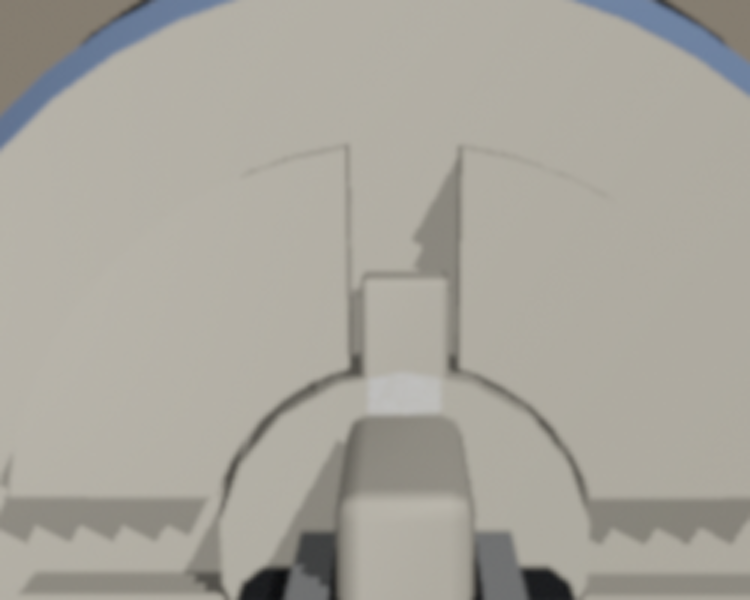

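```bash
python3 -m handwheel '[[[0,0,0,0,0,1.5,0],[0,0,0,0,0,0,0]]]';  python3 -m handwheel '[[[0,0,0,0,0,1,0],[0,0,0,0,0,0,0]]]'; python3 -m handwheel '[[[0,0,0,0,0,0,0]]]'
```

```text
clock: 27.52
eef_pos: [0.4673, -0.3258, 0.1242]
tcp_rot: [0.504, 0.864, -0.001, 0.002]
contact_force: [-0.1, -0.6, -1.0]
gripper_width: 0.172
clock: 27.78
eef_pos: [0.4674, -0.3258, 0.1233]
tcp_rot: [0.504, 0.864, -0.001, 0.002]
contact_force: [-0.4, 0.5, -0.1]
gripper_width: 0.175
clock: 27.9
eef_pos: [0.4674, -0.3258, 0.1234]
tcp_rot: [0.504, 0.864, -0.001, 0.002]
contact_force: [-0.3, -1.4, -0.1]
gripper_width: 0.175
```

```bash
python3 -m handwheel '[[[0,0,0,0,0,1,0],[0,0,0,0,0,0,0]]]'; python3 -m handwheel '[[[0,0,0,0,0,0,0]]]'
python3 - <<'E'
from h import *
im=ctrl.read_camera("wrist");crop(im,140,80,390,280,3,"w19")
plan([.4664,-.3251,.124],119.5)
im=ctrl.read_camera("scene");crop(im,140,110,240,190,7,"s19")
plan([.4664,-.3251,.124],119.5)
E
```

```text
clock: 28.15
eef_pos: [0.4674, -0.3259, 0.1226]
tcp_rot: [0.504, 0.864, -0.001, 0.002]
contact_force: [-1.1, 0.9, 0.7]
gripper_width: 0.175
clock: 28.28
eef_pos: [0.4675, -0.3258, 0.1228]
tcp_rot: [0.504, 0.864, -0.001, 0.002]
contact_force: [-0.4, -0.3, 1.3]
gripper_width: 0.175
pos [ 0.4674 -0.3259  0.1227] yaw 119.5 d_mm [-1.   0.8  1.3] dyaw 0.0 n 1 q1 0.89 q7 0.36 t 28.32 F [ 0.04 -1.28  0.48] w 0.172
tiltcorr deg tool xyz [0.04 0.28 0.  ]
[0, 0, np.float64(-0.0), 1.2, -0.5, -1.3]
pos [ 0.4674 -0.3259  0.1227] yaw 119.5 d_mm [-1.   0.8  1.3] dyaw 0.0 n 1 q1 0.89 q7 0.36 t 28.38 F [-0.14 -0.35  1.52] w 0.175
tiltcorr deg tool xyz [0.04 0.27 0.  ]
[0, 0, np.float64(-0.0), 1.2, -0.5, -1.3]
```

View pics/w19.png

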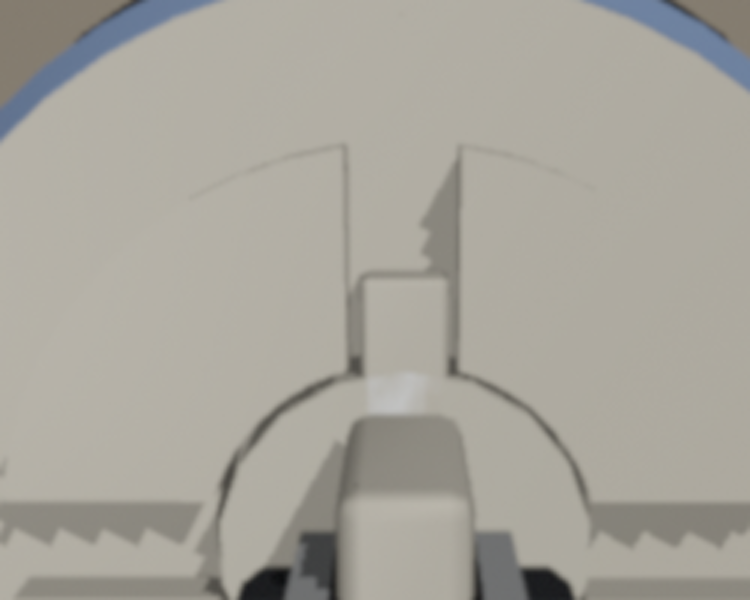

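View pics/s19.png

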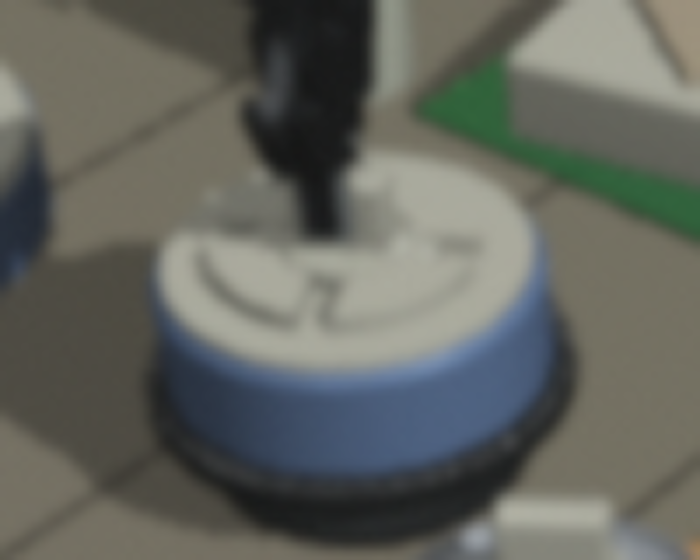

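```bash
python3 -m handwheel '[[[0,0,0,0,0,0,25],[0,0,0,0,0,0,40],[0,0,0,0,0,0,50],[0,0,0,0,0,-10,50],[0,0,0,0,0,-30,55],[0,0,0,0,0,-40,60],[0,0,0,-25,0,-30,60],[0,0,0,-30,0,0,60],[0,0,0,0,0,0,60],[0,0,0,0,0,0,60]]]'
python3 - <<'E'
from h import *
p=ctrl.camera_params("wrist")
im=ctrl.read_camera("wrist");cv2.imwrite("pics/w20.png",im[:,:,::-1])
import pickle;pickle.dump(p,open("w20.pkl","wb"))
im=ctrl.read_camera("scene");crop(im,140,110,300,230,5,"s20")
plan([.4664,-.3251,.124],119.5)
E
```

```text
clock: 29.62
eef_pos: [0.4956, -0.3729, 0.2406]
tcp_rot: [0.503, 0.864, 0.0, 0.004]
contact_force: [-0.0, -0.2, -0.1]
gripper_width: 0.601
pos [ 0.4953 -0.3731  0.2402] yaw 119.6 d_mm [ -28.9   48.  -116.2] dyaw -0.1 n 3 q1 0.97 q7 0.59 t 29.73 F [0.09 0.59 0.18] w 0.601
tiltcorr deg tool xyz [0.17 0.33 0.  ]
[0, 0, np.float64(0.0), 18.7, -0.4, 38.7]
[0, 0, np.float64(0.0), 18.7, -0.5, 38.7]
[0, 0, np.float64(0.0), 18.7, -0.5, 38.7]
```

View pics/w20.png

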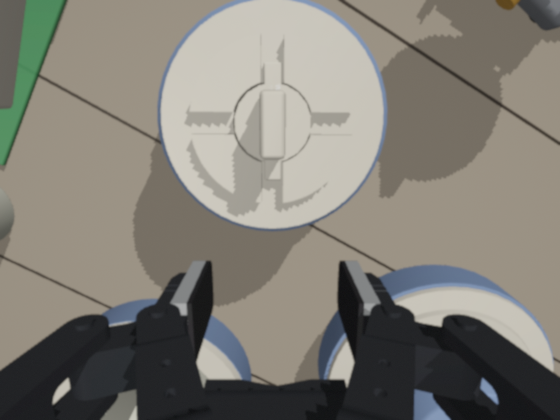

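Run:
```python
from h import *
im=ctrl.read_camera("top")
for b in ctrl.search_frame("top","plug_a"): print(np.round(b["conf"],2),np.round(b["box"],1))
print("exp right pan plug",w2px("top",[.598,-.09,.137]),"seat",w2px("top",[.4655,-.3243,.13]))
im0=cv2.imread("pics/top0.png")[:,:,::-1]
for n,(u,v) in dict(tin=(235,145),brush=(313,145),spat=(337,262),dish=(290,244),orange=(155,277),purple=(188,297)).items():
    a=cv2.cvtColor(im0[v-18:v+18,u-18:u+18],7).astype(np.float32);c=cv2.cvtColor(im[v-18:v+18,u-18:u+18],7).astype(np.float32)
    print(n,np.round(cv2.phaseCorrelate(a,c),2)[0],round(float(np.abs(a-c).mean()),1))
s=ctrl.sense();print(s["contact_force"],s["eef_pos"],s["clock"])
ctrl.read_camera("scene")
for b in ctrl.search_frame("scene","plug_a"): print(np.round(b["conf"],2),np.round(b["box"],1))
print("right pan plug down",w2px("scene",[.598,-.09,.137]),"up",w2px("scene",[.598,-.09,.155]),"seat home",w2px("scene",[.4655,-.3243,.133]),"land",w2px("scene",[.4655,-.3243,.1405]))
```

```text
0.83 [335.6 192.1  24.4  17.6]
0.74 [415.9 237.6  20.4  22.5]
0.51 [187.8 297.6  18.4  20.6]
0.5 [156.8 277.2  14.4  26.3]
exp right pan plug [337.13265998 189.54939892] seat [415.85758319 236.27516588]Traceback (most recent call last):
  File "<stdin>", line 8, in <module>
    return _wrapfunc(a, 'round', decimals=decimals, out=out)
    return _wrapit(obj, method, *args, **kwds)
    conv = _array_converter(obj)
ValueError: setting an array element with a sequence. The requested array has an inhomogeneous shape after 1 dimensions. The detected shape was (2,) + inhomogeneous part.
```

Run:
```python
from h import *
im=ctrl.read_camera("top")
im0=cv2.imread("pics/top0.png")[:,:,::-1]
for n,(u,v) in dict(tin=(235,145),brush=(313,140),spat=(337,262),dish=(290,244)).items():
    t=np.ascontiguousarray(im0[v-14:v+14,u-14:u+14]);r=cv2.matchTemplate(np.ascontiguousarray(im[v-22:v+22,u-22:u+22]),t,cv2.TM_CCOEFF_NORMED)
    _,m,_,l=cv2.minMaxLoc(r);print(n,round(m,2),(l[0]-8,l[1]-8))
s=ctrl.sense();print(np.round(s["contact_force"],2),s["eef_pos"],s["clock"])
ctrl.read_camera("scene")
for b in ctrl.search_frame("scene","plug_a"): print(np.round(b["conf"],2),np.round(b["box"],1))
for n,X in {"pan down":[.598,-.09,.106],"pan up":[.598,-.09,.124],"home":[.4655,-.3243,.1165],"land":[.4655,-.3243,.124]}.items():
    print(n,"foot/body top px",w2px("scene",X),"bar top px",w2px("scene",np.array(X)+[0,0,.062 if 'pan' in n else .0335]))
print(ctrl.sense()["clock"])
```

```text
tin 1.0 (0, 0)
brush 0.99 (0, 0)
spat 0.99 (0, 0)
dish 0.99 (0, 0)
[ 0.23 -0.82 -0.63] [ 0.49533919 -0.3732048   0.24007037] 29.875
0.96 [218.8 195.2  28.9  29.7]
0.96 [451.2 252.   23.   34.7]
0.94 [423.1 222.9  25.1  24.2]
0.72 [189.9 142.7  21.9  17.5]
0.3 [245.9 235.3 105.   97.6]
pan down foot/body top px [218.54634949 200.71153337] bar top px [216.8674578 182.472893 ]
pan up foot/body top px [218.07108703 195.54851951] bar top px [216.35712749 176.92891946]
home foot/body top px [188.5867205  143.88452279] bar top px [187.30963696 134.49345787]
land foot/body top px [188.30446163 141.80892533] bar top px [187.01786197 132.3478834 ]
29.975
```

Run:
```python
from plant import ctrl
print(ctrl.finish_job())
```

```text
the job is handed in; nothing more can be done
None
```

The denser plug is in the mould socket with both keys in slots, the other plug is still on its pan, and the job is handed in at about 30 s of the 72 s allowed.

- **Weighing:** I put the plug at top-camera pixel (214,214) on the left pan and the one at (203,252) on the right pan, and let go of both. The left side was down and unchanged in two pictures about 0.9 s apart, so the left plug was the heavier one. I lifted it slowly so the right pan sank gently.
- **Fitting:** I measured the slots first (about 119.5°) and lowered the plug already lined up, so it needed no turning. The lugs went straight in, with only about 2–3 N between the plug and the mould at the bottom. The tool height then put the foot at about 0.088 m, which is home; resting on the land it would have stopped at about 0.0955 m.

**Last checks:**
- The final wrist picture shows both lugs inside their slots.
- The plug detector found one plug at the socket and one on the right pan.
- Tin, brush, spatula and dish matched the start picture with zero shift.
- The gripper is open and clear of everything.

**What did not check out cleanly:**
- My first image-shift script failed with a formatting error, and I replaced it with template matching.
- One early reading of the wheel centre was about 8 mm off. I remeasured it with both cameras before lowering.
- The picture limit ran out before I could view the last scene crop, so seating rests on the tool height, the contact force and the last wrist picture. The scene detector box was too coarse to add anything.

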